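Unlock the specimen transport box with its square key

TASK

The specimen transport box is locked: take the key with the square shank out of the key stand, push it fully home in the lock on top of the box's lid and turn it counterclockwise (seen from above) until the lock lets go and the sprung lid stands ajar. Nobody knows at what angle the lock's square hole was left, so look or feel for it with light pressure and never force the key. Let go and leave the key standing in the lock; leave the triangular key in the stand and the other things on the table undisturbed.

Things in the scene. Friction and masses are not known exactly. Their poses are not given: they have to be found in the camera images.
- square_key: Steel panel key, 64 mm long, about 0.09 kg, upright in either hole of the key stand. Origin: axis, at the underside of its round collar (25 mm across, 5 mm high); z up. Square shank 10x10 mm, flats along the key's x and y, from z = 0 down to -26 mm with a stepped nose: 8.6 mm square over the last 3.5 mm, 7 mm over the last 2 mm. Flat winged bow above, wider than high (the other key's is a round disc).
- key_bow (a point): Middle of the square key's flat bow, 24 mm above the key's origin: the place to grasp, fingers closing along the key's x, from above. The bow is 10 mm thick along x, 36 mm wide along y (46 mm at mid height) and 28 mm high (z = 10 to 38 mm over the key's origin).
- key_tip (a point): Centre of the lower end of the square key's shank, 26 mm below the key's origin on its axis.
- triangle_key: Second panel key with the same collar, origin and axes, but a three-cornered shank (7 mm from axis to corner, 26 mm long) and a round disc for a bow, 31 mm across and 10 mm thick. It belongs to another lock and stays in the stand.
- key_stand: Fixed dark steel key stand, a bent sheet 64 mm (x) by 150 mm (y), top at z = 50 mm. Origin under its centre, on the table. Two 20 mm round holes at y = +36 and -36 mm; the keys hang in them, collars on the top, shanks visible below, each turned up to 0.4 rad against the stand.
- transport_box: Blue specimen transport box with pale lid, does not move. Origin on the table under it; -x is its front, toward the robot. Walls x = -92 to 124 mm, y = -150 to 150 mm; lid top at z = 220 mm; a folded carrying handle stands out to x = -124 and y = +-163 mm at z = 149 to 171 mm. The lock is on the lid near the front edge, at x = -56, y = 0 mm.
- transport_box_lid (a joint): Lid angle in rad: 0 shut, positive as the front edge rises; hinge along y at the box's x = 120, z = 193 mm. Sprung upward with a few N: locked, it stays within 0.005 rad of shut; unlocked, it rises by itself to 0.1 to 0.13 rad and carries lock and key up about 20 mm. A key still gripped in the lock can hold it down until it is let go.
- lock_mouth (a point): Centre of the lock's rim, z = 246 mm while the lid is shut. Axes of the lid: z up out of it, x toward the hinge, y left as seen from the robot. The lock is a steel collar, 45 mm across at the rim and 26 mm tall, on a 66 mm flange on the lid, with a 33 mm bore in which the brass core turns.
- lock_hole (a point): On the lock's axis, 6 mm below the rim: level of the core's flat face and mouth of its square hole, 11 mm wide, 13 mm deep. The core is sprung: pressed, it sinks up to 3 mm at 2 to 7 N, then is solid. The hole's turn is not reported: its flats stand up to 0.45 rad either way from the lid's x and y. The 10 mm key enters within about 0.1 rad of it.
- lock: The lock on the lid (origin on the lid's top, on the lock's axis; z up). Its core turns with about 0.1 N m of drag. Counting 0 where the hole's flats are square to the lid in the locked state (it is left at -0.45 to 0.45 rad), it lets go at about 0.95 rad counterclockwise from above and meets a solid stop at 1.25 rad. The key has up to 0.1 rad of play in the hole, so it is turned to about 1.1 rad.
- cup_a: Bystander: lidded specimen cup, 68 mm across, 62 mm tall, on the table between the robot and the box; origin at the centre of its underside.
- cassette_a: Bystander: flat white test cassette, 31x100x5 mm, at the right behind the key stand; origin at the centre of its underside.
- cassette_b: Bystander: second flat white test cassette, 31x100x5 mm, at the right behind the key stand; origin at the centre of its underside.
Not all that is in view belongs to the job. What is shaped like the triangle_key but orange is not meant. What is shaped like the square_key but blue is not meant.

How it is judged:
By the outcome, as a careful person would: the job done as asked, in the order asked, and still so for the second after the job is handed in, with the robot touching nothing.
It also fails if it takes over 69 s, if anything falls off the work surface, if the arm or the gripper's body presses on something with over 40 N, if the wrist force passes 120 N, or if a joint passes its speed limit or range.

ROBOT

A 6-joint arm with a two-finger parallel gripper is mounted at the origin on the work surface; the furniture and walls round the work are solid. World frame = base frame: x ahead of the robot, y to its left, z up, the work surface at z = 0. Lengths are in mm, angles in rad, forces in N, time in s.
With the tool pointing down it reaches from about 250 to 800 mm from the base axis. Payload 3.9 kg.
Tool frame: the origin (TCP) lies midway between the tips of the shut fingers; the grasp point (between the pads) lies 19 mm behind it; z points along the fingers, y is the direction in which the jaws open and shut (so a half turn about z gives the same grasp; the last joint's range is limited). The gripper opens to 85 mm and grips with 20 to 120 N. Pads are 22 mm wide; open, the fingers measure 114 mm over their backs; the gripper's body (76 mm by 85 mm) begins 54 mm behind the grasp point. The pads swing forward as they close: fully open they stand 13 mm farther back than shut.
Start: joints at [1.229, 0.26, -0.138, 1.173, 0, 1.571], TCP at [175.966, 494.622, 231.304] pointing down, gripper open.
Joint ranges: [-2.78, 2.78], [-0.83, 1.72], [-1.28, 1.37], [-1.9, 2.12], [-1.57, 1.48], [-3.14, 3.14]. Speed limits (rad/s): [2.57, 2.57, 3.14, 3.14, 3.14, 3.14].

INTERFACE

Orientations are given as a 3x3 rotation matrix whose columns are the frame's x, y, z axes.
In Python, from plant import observe, vision, r, finder gives the robot as it stands.
- The arm moves only by the tool drive_tool, never from a script. Its argument "increments" is a list of rows, each an object of numbers: "ax", "ay", "az": the turn, a rotation vector about the tool's x, y, z in rad; "tx", "ty", "tz": the shift along the tool's x, y, z in cm; "claw": the finger opening in cm, from 0 to 8.54. In form: [{"ax": .., "ay": .., "az": .., "tx": .., "ty": .., "tz": .., "claw": ..}, ...]. A call has 1 to 12 rows; each row shifts and turns the commanded pose from where the row before left it, along the tool's axes as they then stand; what a row does not reach is not made up. A row lasts 1/10 s, in which the tool goes at most 50 mm and 8.59 degrees, less where a joint would pass 70% of its speed; a pose out of reach is approached as far as the arm can. A call is refused whole if a number of a shift passes 5 or a number of a turn 0.15, either way. A call with a gripper value outside its range is refused whole. The fingers move at their own pace and stop on an object; "squeeze" is the grip in N (left out, the last holds). Time passes only in rows, so rows that do not move let the fingers close. It gives the time, the measured TCP pose, the force and the opening at its end, in the units of the state.
- observe(): the state, without advancing time (a new reading comes with each control period).
- vision.snapshot(name): name is "scene" or "top"; returns (picture, depth): 400x640x3 uint8, red, green, blue; 400x640 float32, mm along the optical axis (not along the pixel's ray), 0 where there is no reading.
- vision.calibration(name): a dict with "fx", "fy", "cx", "cy" (pixels), "R" (3x3) and "t" (3): a world point X has camera coordinates R X + t. Camera axes: x right, y down, z forward; pixel columns grow to the right and rows downward; lengths in mm; the calibration is good to about 2 mm. A picture is of the moment at which its call begins. calibration takes no time and is no camera call.
- r.close_job(): hands the job in, once; it reports no verdict.
Trained networks look in the newest picture that a camera, given by its name, has taken for a name from the list of things; names that differ only in an ending like _2 or _b are one class to them, and where a whole thing is asked for, a point or a joint stands for the part that bears it (a point fixed in the world has none). Each returns a list of dicts, best first, with "p" (0 to 1); they miss things now and then, are a little off and sometimes report something else, mostly with a low value. They report only what shows in the picture. A call takes as long as a camera call. They do not tell look-alikes from the thing itself.
- finder.silhouettes(name, camera): "mask" (400x640 bool, what is visible of it) and "point" ([row, column] as shares, 0 to 1, of the picture: columns of its width, rows of its height, amid what is visible of it).
- finder.spot_point(name, camera): "point" ([row, column] as shares, 0 to 1, of the picture: columns of its width, rows of its height: a listed point, or the origin of a listed thing).
The state is a dict: "time": time; "q": joint angles; "qvel": joint speeds; "joint_efforts": joint torques, N m; "tool_pos": TCP position; "tcp_rot": TCP orientation; "ft_force": force on the tool from outside, world axes, zero at the start; "torque": the same for the moment, N m; "opening": opening from 0.0 (shut) to 1.0 (fully open).
Only numpy, scipy, OpenCV 4.12 (cv2) and the standard library are available. Lean on these libraries where they do the work, as an engineer would, in place of code of your own. Each camera call takes 0.05 s, during which the arm holds its last target.

## Working session

There is one attempt and no reset: what is moved stays moved. The work goes in short steps, Python scripts to look and compute and a tool call to move; the robot and the scene stay as the last step left them, time stands still between calls to the robot, and variables do not carry over. Pictures are saved under pics/ and viewed, and the job is handed in when it is done.

Besides the shell and the picture viewer there is one more tool, called after "Emit:" by a JSON object that holds its "name" and its "arguments", one argument or row to a line. drive_tool: Moves the arm, as the interface text tells. Its arguments: {"type":"object","properties":{"increments":{"type":"array"},"squeeze":{"type":"number"}},"required":["increments"]}

```bash
ls; mkdir -p pics
cat > h.py <<'E'
import numpy as np, cv2
from plant import observe, vision, r, finder
def snap(n,f):
    p,d=vision.snapshot(n); cv2.imwrite('pics/'+f+'.png',cv2.cvtColor(p,cv2.COLOR_RGB2BGR)); np.savez('pics/'+f+'.npz',p=p,d=d); return p,d
def px2w(n,u,v,z):
    c=vision.calibration(n); R=np.array(c['R']);t=np.array(c['t'])
    return R.T@(np.array([(u-c['cx'])/c['fx']*z,(v-c['cy'])/c['fy']*z,z])-t)
def ray(n,u,v,zw):
    c=vision.calibration(n); R=np.array(c['R']);t=np.array(c['t'])
    o=-R.T@t; d=R.T@np.array([(u-c['cx'])/c['fx'],(v-c['cy'])/c['fy'],1]); return o+d*(zw-o[2])/d[2]
def w2px(n,X):
    c=vision.calibration(n); q=np.array(c['R'])@np.array(X)+np.array(c['t']); return q[0]/q[2]*c['fx']+c['cx'],q[1]/q[2]*c['fy']+c['cy']
E
python3 - <<'E'
from h import *
np.set_printoptions(precision=3,suppress=True)
for n in('scene','top'):
    p,d=snap(n,n+'0'); c=vision.calibration(n); print(n,c)
    for k in ('square_key','key_bow','triangle_key','key_stand','transport_box','lock_mouth','lock_hole','cup_a'):
        for f in finder.spot_point(k,n)[:3]:
            v,u=f['point'][0]*400,f['point'][1]*640
            vi,ui=min(int(v),399),min(int(u),639)
            print(k,round(f['p'],2),round(u),round(v),px2w(n,u,v,d[vi,ui]))
o=observe();print(o)
E
```

```text
pics
scene {'fx': 403.08651092055135, 'fy': 403.08651092055135, 'cx': 324.0204238735026, 'cy': 203.45078426000623, 'R': array([[ 0.881, -0.473, -0.006],
       [-0.239, -0.434, -0.868],
       [ 0.408,  0.767, -0.496]]), 't': array([-576.965,  165.956, 1000.989])}
square_key 0.53 354 262 [ 565.694 -321.467   32.443]
square_key 0.48 328 276 [ 472.652 -358.163   54.461]
key_bow 0.51 323 265 [ 468.106 -345.1     78.048]
triangle_key 0.63 305 262 [ 450.087 -290.26    54.473]
triangle_key 0.56 341 247 [ 569.605 -248.601   31.774]
key_stand 0.73 272 137 [519.496  54.97  237.348]
key_stand 0.61 312 285 [ 454.258 -313.435    1.023]
transport_box 0.85 290 205 [ 494.625 -111.468  104.543]
lock_mouth 0.72 272 136 [518.377  53.927 240.848]
lock_hole 0.57 269 137 [510.777  52.761 238.103]
lock_hole 0.25 268 134 [532.872 126.993 219.836]
cup_a 0.91 263 254 [ 392.654 -161.994   16.456]
top {'fx': 445.972795896519, 'fy': 445.972795896519, 'cx': 310.95205303093104, 'cy': 197.79409486772101, 'R': array([[-0.023, -1.   , -0.008],
       [-0.994,  0.023, -0.11 ],
       [ 0.11 ,  0.006, -0.994]]), 't': 
[... 399 characters left out ...]
  62.978]
key_stand 0.9 343 226 [ 468.013 -310.672   41.687]
lock_mouth 0.71 224 206 [524.324  43.071 241.431]
lock_hole 0.57 224 207 [521.002  41.086 243.029]
cup_a 0.83 290 245 [ 408.256 -136.68    67.375]
{'time': 0.9, 'q': array([ 1.229,  0.26 , -0.138,  1.173,  0.   ,  1.571]), 'qvel': array([-0.001, -0.001,  0.   , -0.001, -0.   , -0.   ]), 'joint_efforts': array([  0.001, -40.56 ,  25.424,   0.001,  -0.   ,   0.   ]), 'tool_pos': array([175.962, 494.617, 231.314]), 'tcp_rot': array([[-0.942,  0.335, -0.   ],
       [ 0.335,  0.942, -0.   ],
       [ 0.   , -0.   , -1.   ]]), 'ft_force': array([1.316, 0.099, 0.207]), 'torque': array([0.014, 0.016, 0.029]), 'opening': 1.002648814015294}
```

Run:
```python
import cv2
a=cv2.imread('pics/scene0.png');b=cv2.imread('pics/top0.png')
cv2.imwrite('pics/a1.png',cv2.resize(a[190:320,230:400],None,fx=4.5,fy=4.5,interpolation=cv2.INTER_CUBIC))
cv2.imwrite('pics/b1.png',cv2.resize(b[170:270,270:400],None,fx=5.5,fy=5.5,interpolation=cv2.INTER_CUBIC))
cv2.imwrite('pics/b2.png',cv2.resize(b[180:232,194:254],None,fx=10,fy=10,interpolation=cv2.INTER_CUBIC))
```

```text
(no output)
```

View pics/scene0.png

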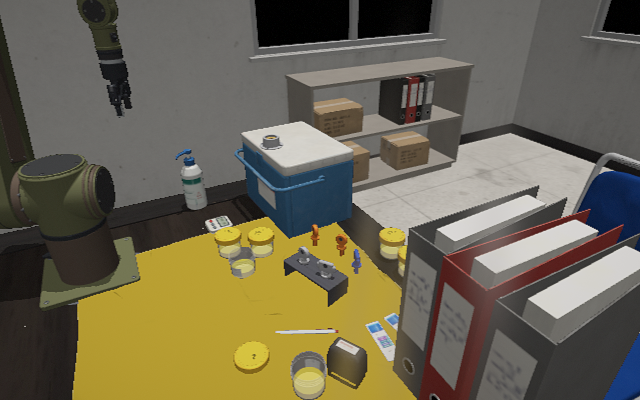

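View pics/a1.png

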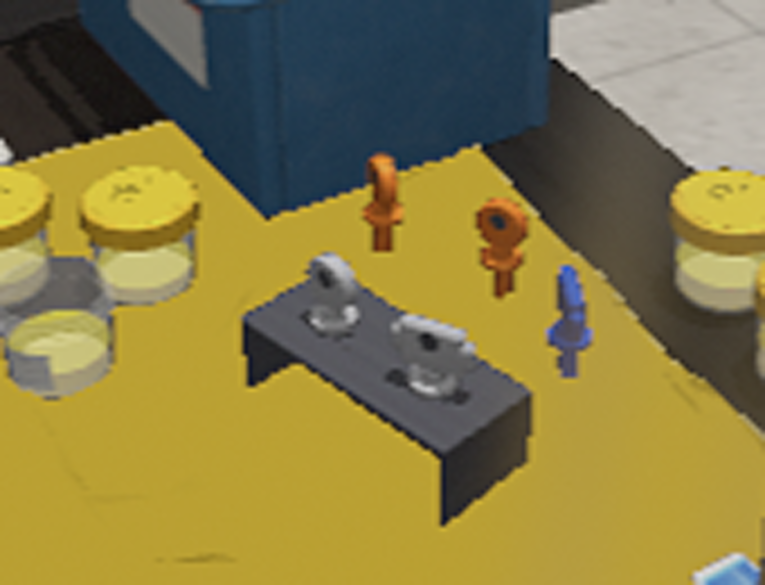

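View pics/top0.png

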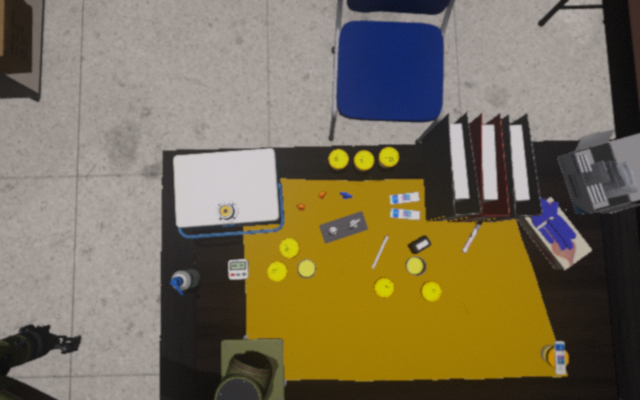

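View pics/b1.png

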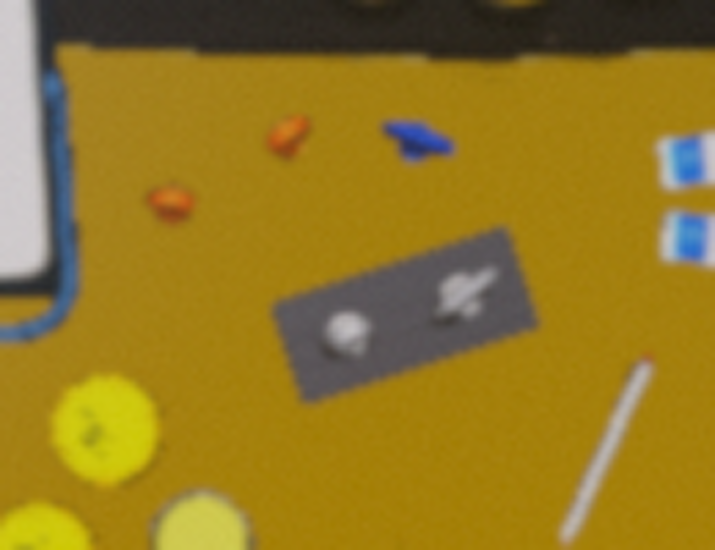

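View pics/b2.png

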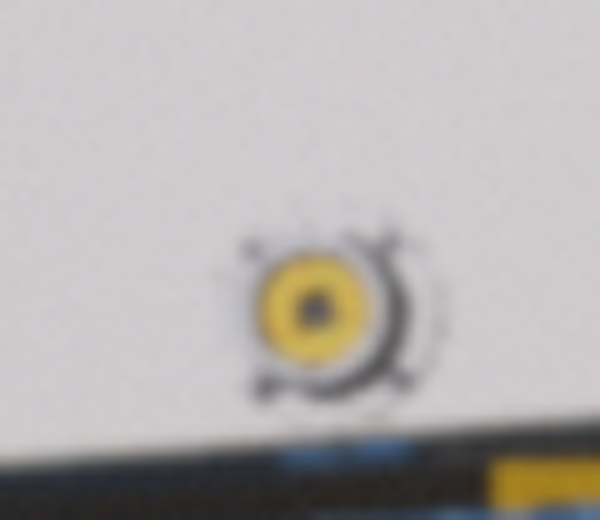

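The silver keys in the stand: the winged bow at scene (325,268) / top (353,222) is the square key. The round disc at scene (305,258) / top (333,230) is the triangle key. The orange pieces at scene (315,233) and (341,243) and the blue one at (356,262) stand loose behind the stand and are decoys. The winged silver one fits, and the enlarged crop confirms it.

```bash
cat > cloud.py <<'E'
from h import *
def cloud(n,d):
    c=vision.calibration(n);R=np.array(c['R']);t=np.array(c['t'])
    v,u=np.mgrid[:400,:640]; m=d>0
    X=np.stack([(u-c['cx'])/c['fx']*d,(v-c['cy'])/c['fy']*d,d],-1)
    W=(X-t)@R; W[~m]=np.nan; return W
E
python3 - <<'E'
from cloud import *
np.set_printoptions(precision=1,suppress=True,linewidth=150)
D={}
for n in('scene','top'):
    ds=[np.load(f'pics/{n}0.npz')['d']]
    for i in range(5): ds.append(vision.snapshot(n)[1])
    ds=np.array(ds); print('noise',n,np.nanmedian(ds.std(0)))
    d=np.median(ds,0); D[n]=d; np.save(f'pics/{n}_med.npy',d)
    W=cloud(n,d).reshape(-1,3); P=np.load(f'pics/{n}0.npz')['p'].reshape(-1,3).astype(int)
    # stand top
    dark=(P.max(1)-P.min(1)<30)&(P.max(1)<120)
    m=(abs(W[:,2]-50)<8)&(W[:,0]>380)&(W[:,0]<540)&(W[:,1]>-420)&(W[:,1]<-200)&dark
    q=W[m]; rc=cv2.minAreaRect(q[:,:2].astype(np.float32)); print('stand',m.sum(),rc,q[:,2].mean())
    g=(P.max(1)-P.min(1)<40)
    m=(W[:,2]>57)&(W[:,2]<100)&(W[:,0]>400)&(W[:,0]<540)&(W[:,1]>-390)&(W[:,1]<-240)&g
    q=W[m]
    idx=np.where(m)[0]
    print(np.c_[idx%640,idx//640,q,P[m].mean(1)])
    # lid & lock
    m=(W[:,0]>440)&(W[:,0]<760)&(W[:,1]>-200)&(W[:,1]<300)&(abs(W[:,2]-220)<8)
    q=W[m]; print('lid',m.sum(),cv2.minAreaRect(q[:,:2].astype(np.float32)),np.median(q[:,2]))
    m=(W[:,0]>480)&(W[:,0]<580)&(W[:,1]>0)&(W[:,1]<110)&(W[:,2]>236)&(W[:,2]<255)
    q=W[m]; print('lock',m.sum(),q.mean(0),q.min(0),q.max(0),cv2.minEnclosingCircle(q[:,:2].astype(np.float32)))
print(observe()['time'])
E
```

```text
noise scene 1.8535655
stand 974 ((463.1711730957031, -313.07568359375), (63.658294677734375, 150.67552185058594), 16.728919982910156) 48.507482658183
[[ 302.   246.   452.6 -270.    87.7  131.7]
 [ 303.   246.   454.3 -271.7   88.2  151.3]
 [ 300.   247.   447.7 -269.4   86.1  155. ]
 ...
 [ 332.   273.   481.2 -361.6   62.6   90.7]
 [ 333.   273.   483.2 -362.5   62.5   90.3]
 [ 326.   274.   470.9 -352.7   57.4   95.3]]
lid 2914 ((581.3392944335938, 40.754295349121094), (215.40577697753906, 303.3159484863281), 3.1231980323791504) 218.78473115399078
lock 125 [509.1  35.9 241.5] [487.8  15.5 236.2] [532.5  59.3 245.5] ((510.09149169921875, 37.92705535888672), 22.609853744506836)
noise top 3.736483
stand 686 ((465.0589599609375, -312.2022705078125), (58.41307830810547, 145.3363037109375), 17.03750228881836) 49.742142048307315
[[ 358.   218.   491.2 -358.9   82.   107. ]
 [ 359.   218.   491.4 -362.5   78.4  107.7]
 [ 356.   219.   488.  -352.1   84.6  110. ]
 [ 357.   219.   487.9 -355.2   85.6  128.3]
 [ 358.   219.   487.8 -358.4   85.6  137.7]
 [ 359.   219.   488.  -362.1   81.3  
[... 2719 characters left out ...]
0.   454.2 -286.7   82.6  131.7]
 [ 329.   231.   451.4 -264.    82.9  105.7]
 [ 330.   231.   451.2 -267.    88.9  131. ]
 [ 331.   231.   451.1 -270.3   88.8  154.3]
 [ 332.   231.   451.  -273.4   90.2  167.7]
 [ 333.   231.   450.9 -276.6   89.6  163. ]
 [ 334.   231.   451.8 -281.1   61.2  149. ]
 [ 329.   232.   448.2 -264.    82.5   88. ]
 [ 330.   232.   448.  -267.    88.1  109. ]
 [ 331.   232.   448.4 -270.7   74.3  128.7]]
lid 7229 ((584.4793090820312, 44.91722106933594), (217.52484130859375, 303.9434814453125), 3.100558280944824) 219.8482628321336
lock 190 [512.   40.3 242.5] [490.   18.6 236.6] [533.2  62.1 248.4] ((512.2258911132812, 40.81270980834961), 22.721084594726562)
1.4
```

Run:
```python
from cloud import *
np.set_printoptions(precision=2,suppress=True,linewidth=150)
a=np.radians(16.8); 
for n in('scene','top'):
    d=np.load(f'pics/{n}_med.npy'); W=cloud(n,d).reshape(-1,3)
    P=np.load(f'pics/{n}0.npz')['p'].reshape(-1,3).astype(int); g=(P.max(1)-P.min(1)<40)
    for lo,hi in((62,92),(70,92),(76,92)):
        m=(W[:,2]>lo)&(W[:,2]<hi)&(np.hypot(W[:,0]-475,W[:,1]+347)<35)&g
        q=W[m]; c=q[:,:2].mean(0); U,S,V=np.linalg.svd(q[:,:2]-c); v=V[0]; v=v*np.sign(v[1])
        print(n,lo,m.sum(),q.mean(0),'yaw of bow y',np.degrees(np.arctan2(-v[0],v[1])),S/np.sqrt(m.sum()), cv2.minAreaRect(q[:,:2].astype(np.float32)))
    m=(W[:,2]>50)&(W[:,2]<61)&(np.hypot(W[:,0]-475,W[:,1]+347)<16)&(P.mean(1)>110)&g
    print('collar',m.sum(),W[m].mean(0))
```

```text
scene 62 178 [ 472.66 -349.81   76.07] yaw of bow y 36.092383606538945 [11.99  1.55] ((473.6291198730469, -348.0641174316406), (7.575506210327148, 44.187095642089844), 35.58928680419922)
scene 70 133 [ 472.65 -349.47   79.41] yaw of bow y 35.96705095589071 [11.91  1.66] ((473.5813903808594, -348.2165832519531), (7.264256477355957, 44.008819580078125), 33.87038040161133)
scene 76 93 [ 473.11 -349.55   82.24] yaw of bow y 35.55399158489398 [11.45  1.81] ((473.1562194824219, -347.7855224609375), (7.202054023742676, 42.77099609375), 32.94721603393555)
collar 31 [ 469.9  -350.45   53.44]
top 62 42 [ 477.24 -345.08   84.86] yaw of bow y 35.42279209678846 [12.45  2.81] ((477.3044738769531, -345.33660888671875), (9.668495178222656, 44.244483947753906), 35.35508346557617)
top 70 42 [ 477.24 -345.08   84.86] yaw of bow y 35.42279209678846 [12.45  2.81] ((477.3044738769531, -345.33660888671875), (9.668495178222656, 44.244483947753906), 35.35508346557617)
top 76 42 [ 477.24 -345.08   84.86] yaw of bow y 35.42279209678846 [12.45  2.81] ((477.3044738769531, -345.33660888671875), (9.668495178222656, 44.244483947753906), 35.35508346557617)
collar 23 [ 477.17 -345.18   54.47]
```

Emit:
{"name": "drive_tool", "arguments": {
  "increments": [
    {"az": 0.148, "claw": 5},
    {"az": 0.148},
    {"az": 0.148},
    {"az": 0.148},
    {"az": 0.012, "tx": -4.28, "ty": -1.24},
    {"tx": -4.28, "ty": -1.24},
    {"tx": -4.28, "ty": -1.24},
    {"tx": -4.28, "ty": -1.24},
    {"tx": -4.28, "ty": -1.24},
    {"tx": -4.28, "ty": -1.24},
    {"tx": -4.28, "ty": -1.24},
    {"tx": -4.28, "ty": -1.24}
  ]
}}

```text
schema error: expected keys ax, ay, az, tx, ty, tz, claw
```

Emit:
{"name": "drive_tool", "arguments": {
  "increments": [
    {"tx": -4.28, "ty": -1.24},
    {"tx": -4.28, "ty": -1.24},
    {"tx": -4.28, "ty": -1.24},
    {"tx": -4.28, "ty": -1.24},
    {"tx": -4.28, "ty": -1.24},
    {"tx": -4.28, "ty": -1.24},
    {"tx": -4.28, "ty": -1.24},
    {"tx": -4.28, "ty": -1.24},
    {"tx": -4.28, "ty": -1.24},
    {"tx": -4.28, "ty": -1.24},
    {"tx": -4.28, "ty": -1.24},
    {"tx": -2, "ty": -0.6}
  ]
}}

```text
schema error: expected keys ax, ay, az, tx, ty, tz, claw
```

Emit:
{"name": "drive_tool", "arguments": {
  "increments": [
    {"ax": 0, "ay": 0, "az": 0.148, "tx": 0, "ty": 0, "tz": 0, "claw": 5},
    {"ax": 0, "ay": 0, "az": 0.148, "tx": 0, "ty": 0, "tz": 0, "claw": 5},
    {"ax": 0, "ay": 0, "az": 0.148, "tx": 0, "ty": 0, "tz": 0, "claw": 5},
    {"ax": 0, "ay": 0, "az": 0.148, "tx": 0, "ty": 0, "tz": 0, "claw": 5},
    {"ax": 0, "ay": 0, "az": 0.012, "tx": -4.28, "ty": -1.24, "tz": 0, "claw": 5},
    {"ax": 0, "ay": 0, "az": 0, "tx": -4.28, "ty": -1.24, "tz": 0, "claw": 5},
    {"ax": 0, "ay": 0, "az": 0, "tx": -4.28, "ty": -1.24, "tz": 0, "claw": 5},
    {"ax": 0, "ay": 0, "az": 0, "tx": -4.28, "ty": -1.24, "tz": 0, "claw": 5},
    {"ax": 0, "ay": 0, "az": 0, "tx": -4.28, "ty": -1.24, "tz": 0, "claw": 5},
    {"ax": 0, "ay": 0, "az": 0, "tx": -4.28, "ty": -1.24, "tz": 0, "claw": 5},
    {"ax": 0, "ay": 0, "az": 0, "tx": -4.28, "ty": -1.24, "tz": 0, "claw": 5},
    {"ax": 0, "ay": 0, "az": 0, "tx": -4.28, "ty": -1.24, "tz": 0, "claw": 5}
  ]
}}

```text
time: 2.6
tool_pos: [296.6, 157.5, 231.6]
tcp_rot: [[-0.586, 0.811, 0.001], [0.811, 0.586, 0.0], [-0.0, 0.001, -1.0]]
ft_force: [1.4, 0.6, 0.7]
opening: 0.589
```

Emit:
{"name": "drive_tool", "arguments": {
  "increments": [
    {"ax": 0, "ay": 0, "az": 0, "tx": -4.28, "ty": -1.24, "tz": 0, "claw": 5},
    {"ax": 0, "ay": 0, "az": 0, "tx": -4.28, "ty": -1.24, "tz": 0, "claw": 5},
    {"ax": 0, "ay": 0, "az": 0, "tx": -4.28, "ty": -1.24, "tz": 0, "claw": 5},
    {"ax": 0, "ay": 0, "az": 0, "tx": -4.28, "ty": -1.24, "tz": 0, "claw": 5},
    {"ax": 0, "ay": 0, "az": 0, "tx": -4.28, "ty": -1.24, "tz": 0, "claw": 5},
    {"ax": 0, "ay": 0, "az": 0, "tx": -4.28, "ty": -1.24, "tz": 0, "claw": 5},
    {"ax": 0, "ay": 0, "az": 0, "tx": -4.28, "ty": -1.24, "tz": 0, "claw": 5},
    {"ax": 0, "ay": 0, "az": 0, "tx": -4.28, "ty": -1.24, "tz": 0, "claw": 5},
    {"ax": 0, "ay": 0, "az": 0, "tx": -4.28, "ty": -1.24, "tz": 0, "claw": 5},
    {"ax": 0, "ay": 0, "az": 0, "tx": -4.28, "ty": -1.24, "tz": 0, "claw": 5},
    {"ax": 0, "ay": 0, "az": 0, "tx": -4.28, "ty": -1.24, "tz": 3, "claw": 5},
    {"ax": 0, "ay": 0, "az": 0, "tx": 0, "ty": 0, "tz": 3, "claw": 5}
  ]
}}

```text
time: 3.8
tool_pos: [463.5, -305.5, 173.4]
tcp_rot: [[-0.582, 0.813, 0.005], [0.813, 0.582, -0.005], [-0.007, 0.002, -1.0]]
ft_force: [0.1, 0.7, -0.2]
opening: 0.587
```

Emit:
{"name": "drive_tool", "arguments": {
  "increments": [
    {"ax": 0, "ay": 0, "az": 0, "tx": 0, "ty": 0, "tz": 0, "claw": 5},
    {"ax": 0, "ay": 0, "az": 0, "tx": 0, "ty": 0, "tz": 0, "claw": 5}
  ]
}}

```text
time: 4.0
tool_pos: [459.3, -298.9, 173.2]
tcp_rot: [[-0.585, 0.811, -0.002], [0.811, 0.585, 0.001], [0.002, -0.001, -1.0]]
ft_force: [-0.1, 0.5, -0.0]
opening: 0.584
```

Emit:
{"name": "drive_tool", "arguments": {
  "increments": [
    {"ax": 0, "ay": 0, "az": 0, "tx": -2.4, "ty": -0.67, "tz": 0, "claw": 5},
    {"ax": 0, "ay": 0, "az": 0, "tx": -2.4, "ty": -0.67, "tz": 0, "claw": 5},
    {"ax": 0, "ay": 0, "az": 0, "tx": 0, "ty": 0, "tz": 2, "claw": 5},
    {"ax": 0, "ay": 0, "az": 0, "tx": 0, "ty": 0, "tz": 2, "claw": 5},
    {"ax": 0, "ay": 0, "az": 0, "tx": 0, "ty": 0, "tz": 0, "claw": 5},
    {"ax": 0, "ay": 0, "az": 0, "tx": 0, "ty": 0, "tz": 0, "claw": 5}
  ]
}}

```text
time: 4.6
tool_pos: [477.9, -346.0, 135.2]
tcp_rot: [[-0.586, 0.81, 0.001], [0.81, 0.586, -0.001], [-0.001, 0.0, -1.0]]
ft_force: [-0.5, -0.6, -0.4]
opening: 0.586
```

Run:
```python
from cloud import *
np.set_printoptions(precision=1,suppress=True,linewidth=150)
o=observe();print(o['time'],o['tool_pos'],o['q'],o['ft_force'])
for n in('scene','top'):
    p,d=snap(n,n+'1')
    for X in ([476.5,-345.8,88],o['tool_pos']):print(n,w2px(n,X))
a=cv2.imread('pics/scene1.png');b=cv2.imread('pics/top1.png')
x=cv2.resize(a[190:300,270:380],(540,540),interpolation=cv2.INTER_CUBIC)
cv2.imwrite('pics/c1.png',x)
```

```text
4.6 [ 477.9 -346.   135.2] [-0.6  0.4 -0.2  1.   0.   0.3] [-0.5 -0.6 -0.4]
scene (np.float64(326.6816625670793), np.float64(260.5582093209328))
scene (np.float64(327.2327702550144), np.float64(242.84066588608758))
top (np.float64(354.27078146183567), np.float64(222.55204313653988))
top (np.float64(355.64830520773603), np.float64(221.26339009043377))
```

View pics/c1.png

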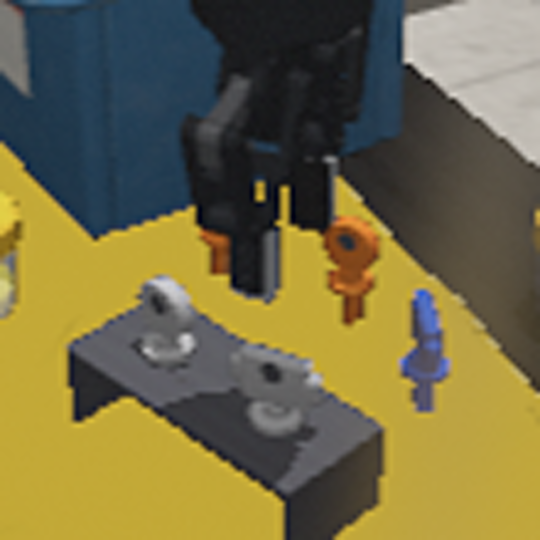

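Emit:
{"name": "drive_tool", "arguments": {
  "increments": [
    {"ax": 0, "ay": 0, "az": 0, "tx": 0.1, "ty": -0.1, "tz": 2, "claw": 5},
    {"ax": 0, "ay": 0, "az": 0, "tx": 0, "ty": 0, "tz": 2, "claw": 5},
    {"ax": 0, "ay": 0, "az": 0, "tx": 0, "ty": 0, "tz": 2, "claw": 5},
    {"ax": 0, "ay": 0, "az": 0, "tx": 0, "ty": 0, "tz": 1.6, "claw": 5},
    {"ax": 0, "ay": 0, "az": 0, "tx": 0, "ty": 0, "tz": 0, "claw": 5},
    {"ax": 0, "ay": 0, "az": 0, "tx": 0, "ty": 0, "tz": 0, "claw": 5}
  ]
}}

```text
time: 5.3
tool_pos: [476.6, -346.4, 58.6]
tcp_rot: [[-0.585, 0.811, 0.001], [0.811, 0.585, -0.001], [-0.001, 0.0, -1.0]]
ft_force: [-0.0, 0.8, 0.9]
opening: 0.587
```

Emit:
{"name": "drive_tool", "arguments": {
  "increments": [
    {"ax": 0, "ay": 0, "az": 0, "tx": 0, "ty": 0, "tz": 0, "claw": 0},
    {"ax": 0, "ay": 0, "az": 0, "tx": 0, "ty": 0, "tz": 0, "claw": 0},
    {"ax": 0, "ay": 0, "az": 0, "tx": 0, "ty": 0, "tz": 0, "claw": 0},
    {"ax": 0, "ay": 0, "az": 0, "tx": 0, "ty": 0, "tz": 0, "claw": 0},
    {"ax": 0, "ay": 0, "az": 0, "tx": 0, "ty": 0, "tz": 0, "claw": 0},
    {"ax": 0, "ay": 0, "az": 0, "tx": 0, "ty": 0, "tz": 0, "claw": 0}
  ],
  "squeeze": 40
}}

```text
time: 5.9
tool_pos: [476.7, -346.6, 58.5]
tcp_rot: [[-0.585, 0.811, 0.002], [0.811, 0.585, -0.001], [-0.002, 0.001, -1.0]]
ft_force: [-0.3, 1.3, 6.2]
opening: 0.113
```

Emit:
{"name": "drive_tool", "arguments": {
  "increments": [
    {"ax": 0, "ay": 0, "az": 0, "tx": 0, "ty": 0, "tz": -0.2, "claw": 0},
    {"ax": 0, "ay": 0, "az": 0, "tx": 0, "ty": 0, "tz": -1, "claw": 0},
    {"ax": 0, "ay": 0, "az": 0, "tx": 0, "ty": 0, "tz": -2, "claw": 0},
    {"ax": 0, "ay": 0, "az": 0, "tx": 0, "ty": 0, "tz": -3, "claw": 0},
    {"ax": 0, "ay": 0, "az": 0, "tx": 0, "ty": 0, "tz": -4, "claw": 0},
    {"ax": 0, "ay": 0, "az": 0, "tx": 0, "ty": 0, "tz": -4, "claw": 0},
    {"ax": 0, "ay": 0, "az": 0, "tx": 0, "ty": 0, "tz": -4, "claw": 0},
    {"ax": 0, "ay": 0, "az": 0, "tx": 0, "ty": 0, "tz": -4, "claw": 0},
    {"ax": 0, "ay": 0, "az": 0, "tx": 0, "ty": 0, "tz": -3.5, "claw": 0},
    {"ax": 0, "ay": 0, "az": 0, "tx": 0, "ty": 0, "tz": 0, "claw": 0},
    {"ax": 0, "ay": 0, "az": 0, "tx": 0, "ty": 0, "tz": 0, "claw": 0}
  ],
  "squeeze": 60
}}

```text
time: 7.0
tool_pos: [476.2, -346.4, 315.3]
tcp_rot: [[-0.585, 0.811, 0.002], [0.811, 0.585, -0.001], [-0.002, 0.001, -1.0]]
ft_force: [0.4, 0.1, -2.2]
opening: 0.11
```

Run:
```python
from cloud import *
np.set_printoptions(precision=2,suppress=True,linewidth=150)
o=observe();print(o['time'],o['tool_pos'],o['q'],o['ft_force'])
for n in('scene','top'):
    p,d=snap(n,n+'2')
    print(n,w2px(n,o['tool_pos']))
    for k in('key_tip','square_key'):
        for f in finder.spot_point(k,n)[:2]: print(k,f['p'],f['point'][1]*640,f['point'][0]*400)
u,v=map(int,w2px('scene',o['tool_pos']))
a=cv2.imread('pics/scene2.png')
cv2.imwrite('pics/c2.png',cv2.resize(a[v-40:v+40,u-40:u+40],(560,560),interpolation=cv2.INTER_CUBIC));print(u,v)
```

```text
7.0 [ 476.23 -346.37  315.28] [-0.63  0.36  0.22  1.43 -0.    0.32] [ 0.43  0.06 -2.2 ]
scene (np.float64(326.3303140970997), np.float64(166.22200427727654))
key_tip 0.56 355.712 274.8
key_tip 0.52 322.176 183.6
square_key 0.55 353.92 263.47999999999996
square_key 0.47 326.592 173.2
top (np.float64(361.8954587907121), np.float64(218.048860109859))
key_tip 0.63 341.88800000000003 196.32
square_key 0.64 345.28 197.0
square_key 0.2 224.38400000000001 211.39999999999998
326 166
```

View pics/c2.png

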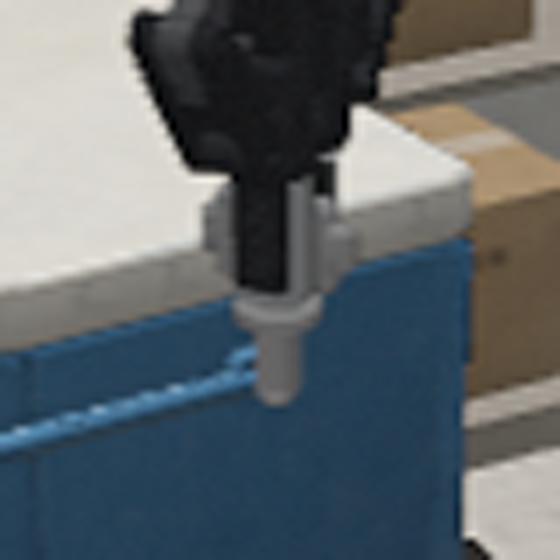

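Run:
```python
from cloud import *
np.set_printoptions(precision=2,suppress=True,linewidth=150)
t=observe()['tool_pos']
for dz in (-10,-20,-34.5): print(w2px('scene',t+[0,0,dz]))
for off in(-5,5): print(off,w2px('scene',t+np.array([-.585*off,.811*off,-34.5])))
z=np.load('pics/scene2.npz');W=cloud('scene',z['d']);
p=z['p'].astype(int)
for v in range(168,186):print(v,p[v,318:335].mean(1).astype(int), W[v,325])
```

```text
(np.float64(325.8051656010803), np.float64(172.0514317917976))
(np.float64(325.826617219979), np.float64(176.710800051506))
(np.float64(325.8572448637983), np.float64(183.36323370489848))
-5 (np.float64(328.15543566397287), np.float64(183.85573806988478))
5 (np.float64(323.5701441976514), np.float64(182.8731059656547))
168 [ 81  91 104 102 103 103  98  86  93 100  98  86 110 117  73  61  63] [ 467.57 -357.06  317.77]
169 [ 79 109 129 122 113 102 100  99 100  98 102 121 136 114  72  60  62] [ 469.23 -353.95  314.07]
170 [ 62  89 120 131 132 127 122 119 118 118 123 131 124  98  62  61  64] [ 470.47 -351.61  310.75]
171 [ 62  76  91 104 120 129 131 131 131 129 124 111  92  79  62  61  62] [ 468.94 -354.45  310.16]
172 [ 63  66  83  94  98 100 102 101  99  99  97  95  85  67  60  62  63] [ 467.21 -357.65  309.78]
173 [ 62  61  62  67  85  97  99 101 101  98  88  74  64  60  64  62  63] [ 468.58 -355.06  306.29]
174 [ 64  61  59  58  83 102 101 100  95  87  81  68  61  62  62  61  62] [ 472.27 -348.17  300.45]
175 [ 64  70  78  96 107 101 101 101  96  88  82  69  60  60  62  63  60] [ 471
[... 286 characters left out ...]
 64  62] [ 472.01 -348.54  292.09]
179 [123 116  98 119 117 101 102 100  98  90  83  69  61  63  63  62  62] [ 471.2  -350.04  290.77]
180 [122 113 104  97  98 102 100 101  97  90  83  70  61  61  61  60  59] [ 470.51 -351.29  289.33]
181 [ 88  77  64  55  81 102 102 102  97  90  81  64  62  63  61  62  61] [ 471.23 -349.93  286.4 ]
182 [ 54  57  57  57  72  98 114 118 110  92  69  62  61  61  61  63  61] [ 471.86 -348.74  283.55]
183 [ 59  58  58  59  58  73  97 104  92  74  60  60  61  62  62  61  62] [ 472.93 -346.72  280.21]
184 [65 62 63 62 62 61 59 59 57 60 62 61 60 61 61 61 61] [ 602.39 -105.27  138.64]
185 [64 64 61 63 64 61 61 60 62 62 61 63 61 62 61 62 61] [ 602.81 -104.45  135.11]
```

Run:
```python
from cloud import *
np.set_printoptions(precision=2,suppress=True,linewidth=150)
A={}
for n,k in(('top',16),('scene',8)):
    im=np.mean([vision.snapshot(n)[0].astype(float) for i in range(k)],0); A[n]=im; np.save(f'pics/{n}_mean.npy',im)
im=A['top']
cv2.imwrite('pics/l_top.png',cv2.resize(im[198:224,212:240][:,:,::-1],None,fx=20,fy=20,interpolation=cv2.INTER_NEAREST))
im=A['scene']
cv2.imwrite('pics/l_scene.png',cv2.resize(im[124:150,256:286][:,:,::-1],None,fx=20,fy=20,interpolation=cv2.INTER_NEAREST))
for n,X in(('top',[511.2,39.3,240]),('scene',[511.2,39.3,240])):print(n,w2px(n,X))
print(A['top'][205:217,218:233].mean(2).astype(int))
print(A['scene'][129:143,262:280].mean(2).astype(int))
print(observe()['time'])
```

```text
top (np.float64(225.216301285844), np.float64(210.73722722944638))
scene (np.float64(271.25536026611985), np.float64(138.01802939746887))
[[178 165 177 181 172 160 153 156 157 161 172 175 160 139 141]
 [191 181 169 155 152 151 149 152 153 155 161 173 173 147 132]
 [195 181 154 140 151 158 158 157 158 160 158 165 175 163 132]
 [190 168 143 145 157 157 151 142 143 154 159 161 173 175 144]
 [187 160 141 152 158 144 122 109 118 144 157 161 169 177 151]
 [185 156 143 156 156 132 102  93 106 136 155 160 168 177 153]
 [187 158 142 155 156 132 103  98 109 132 152 159 167 176 151]
 [189 161 141 152 155 137 116 117 128 143 155 162 168 173 146]
 [192 169 144 146 154 150 144 148 154 158 163 170 176 169 131]
 [196 182 160 151 157 160 161 161 163 164 169 179 181 156 111]
 [200 191 179 167 164 165 162 160 163 170 178 181 167 128  97]
 [202 188 178 176 177 172 162 160 170 179 178 164 131  98  96]]
[[217 215 212 211 211 210 211 210 210 210 210 210 210 209 209 210 210 210]
 [212 211 210 209 209 208 208 208 209 209 209 210 210 210 210 210 210 210]
 [211 211 210 210 209 208 208 209 209 209 209 209 210 2
[... 268 characters left out ...]
48 110  86  86  86  85  85 105 154 191 203 208 211]
 [209 201 181 130  75  83  93  98  99  99  98  96  92  80 117 177 189 196]
 [196 184 174 112 106 127 158 171 159 160 159 165 159 124 140 183 164 178]
 [184 140 186 192 175 170 149 117 101  73 102 155 180 191 189 147  89 179]
 [187 102  90 125 162 184 194 197 199 196 186 178 151 109 100 100  92 181]
 [188 105  91  96  97  96  96  98  99 100 100  98 100 104 104 103  95 159]
 [190 107  92  98 101 102 103 103 104 107 105 105 108 106 104 103  96 154]
 [192 109  93  99 102 103 104 105 105 107 107 109 108 106 105 102  96 123]]
8.5[ WARN:0@27.038] global loadsave.cpp:1063 imwrite_ Unsupported depth image for selected encoder is fallbacked to CV_8U.
```

View pics/l_top.png

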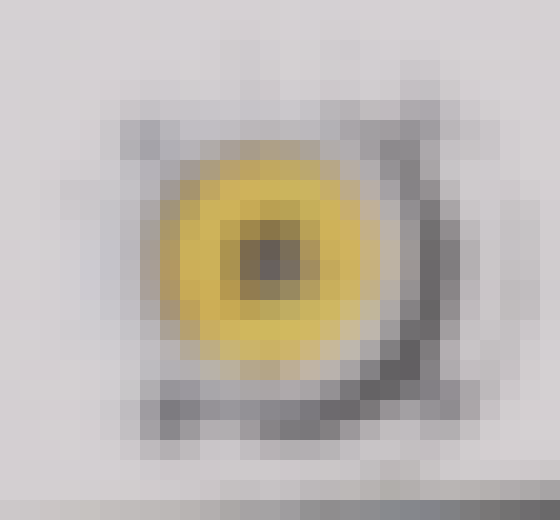

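View pics/l_scene.png

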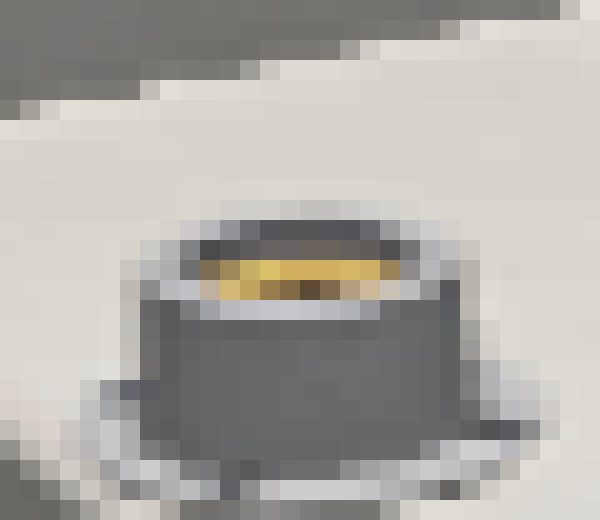

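```bash
cat > fit.py <<'E'
from cloud import *
from scipy.optimize import least_squares
im=np.load('pics/top_mean.npy'); S=8
u0,v0,N=221,206,9
sub=(np.arange(N*S)+.5)/S-.5
V,U=np.meshgrid(v0+sub,u0+sub,indexing='ij')
c=vision.calibration('top');R=np.array(c['R']);t=np.array(c['t']);o=-R.T@t
d=np.stack([(U-c['cx'])/c['fx'],(V-c['cy'])/c['fy'],np.ones_like(U)],-1)@R
def plane(z): return (o+d*((z-o[2])/d[...,2])[...,None])[...,:2]
P0=plane(240.);P1=plane(227.)
def sq(P,x,y,a,h=5.5):
    ca,sa=np.cos(a),np.sin(a);q=P-[x,y];X=q@[ca,sa];Y=q@[-sa,ca]
    return np.clip((h-np.maximum(abs(X),abs(Y)))*4+.5,0,1),X,Y
def model(p,a,walls):
    x,y,b,gx,gy,f,w1,w2,w3,w4,sig=p
    m,X,Y=sq(P0,x,y,a); m2,X2,Y2=sq(P1,x,y,a)
    B=b+gx*(U-225)+gy*(V-210)
    if walls:
        Xw,Yw=X2,Y2 # wall hit direction
        w=np.where(abs(X2)>abs(Y2),np.where(X2>0,w1,w2),np.where(Y2>0,w3,w4))
        H=m2*f+(1-m2)*w
    else: H=f
    I=B*(1-m)+H*m
    I=cv2.GaussianBlur(I,(0,0),max(sig,.05)*S,borderType=cv2.BORDER_REFLECT)
    return I.reshape(N,S,N,S).mean((1,3))
T=im[v0:v0+N,u0:u0+N].mean(2)
if __name__=='__main__':
  for walls in(0,1):
    for a in np.arange(-.75,.8,.1):
        rs=least_squares(lambda p:(model(p,a,walls)-T).ravel(),[511,39.3,157,0,0,80,80,80,80,80,.5],x_scale=[1,1,10,1,1,10,10,10,10,10,.1])
        print(walls,round(a,2),round(2*rs.cost,1),rs.x.round(2))
E
python3 fit.py
```

```text
0 -0.75 1751.5 [511.87  39.76 159.58   1.52   0.76  94.96  80.    80.    80.    80.
   0.75]
0 -0.65 1800.0 [511.88  39.72 159.69   1.55   0.77  94.47  39.95  80.    80.    80.
   0.77]
0 -0.55 1816.1 [511.86  39.7  159.72   1.55   0.78  94.35 155.74  80.    80.    80.
   0.78]
0 -0.45 1795.9 [511.86  39.69 159.69   1.56   0.78  94.45  78.86  80.    80.    80.
   0.77]
0 -0.35 1750.3 [511.91  39.71 159.59   1.54   0.74  94.9   80.    80.    80.    80.
   0.76]
0 -0.25 1673.4 [511.89  39.75 159.47   1.51   0.74  95.45  80.    80.    80.    80.
   0.73]
0 -0.15 1579.7 [511.9   39.77 159.31   1.49   0.73  96.15  82.49  80.    80.    80.
   0.7 ]
0 -0.05 1471.2 [ 5.11940e+02  3.97600e+01  1.59150e+02  1.49000e+00  6.90000e-01
  9.67000e+01 -5.05076e+03  8.00000e+01  8.00000e+01  8.00000e+01
  6.80000e-01]
0 0.05 1384.8 [511.93  39.79 159.03   1.48   0.69  97.28  42.26  80.    80.    80.
   0.65]
0 0.15 1332.9 [5.11940e+02 3.98300e+01 1.58990e+02 1.46000e+00 6.80000e-01 9.75800e+01
 5.21077e+03 8.00000e+01 8.00000e+01 8.00000e+01 6.40000e-01]
0 0.25 1315.8 [511.93  39.83 158.96   1.46   0
[... 2783 characters left out ...]
39.2 [ 5.114900e+02  3.934000e+01  1.596100e+02  1.580000e+00  8.300000e-01
  1.041100e+02  7.116000e+01 -1.531244e+04  8.496000e+01  8.000000e+01
  6.900000e-01]
1 0.55 1506.7 [5.117800e+02 3.956000e+01 1.593900e+02 1.530000e+00 7.500000e-01
 1.001700e+02 8.767000e+01 2.573441e+04 8.668000e+01 8.000000e+01
 6.800000e-01]
1 0.65 1605.8 [ 5.1181000e+02  3.9600000e+01  1.5948000e+02  1.5300000e+00
  7.7000000e-01  9.8880000e+01  8.9500000e+01 -2.5133215e+05
  8.6280000e+01  8.0000000e+01  7.1000000e-01]
1 0.75 1422.4 [ 5.09520000e+02  3.77700000e+01  1.61100000e+02  1.98000000e+00
  1.20000000e+00  1.29630000e+02 -5.28700000e+01 -5.37148666e+07
  1.61560000e+02  8.00000000e+01  1.04000000e+00]
```

Emit:
{"name": "drive_tool", "arguments": {
  "increments": [
    {"ax": 0, "ay": 0, "az": 0.125, "tx": 0, "ty": 0, "tz": 0, "claw": 0},
    {"ax": 0, "ay": 0, "az": 0.125, "tx": 0, "ty": 0, "tz": 0, "claw": 0},
    {"ax": 0, "ay": 0, "az": 0.125, "tx": 0, "ty": 0, "tz": 0, "claw": 0},
    {"ax": 0, "ay": 0, "az": 0, "tx": 4.06, "ty": 1.44, "tz": 0, "claw": 0},
    {"ax": 0, "ay": 0, "az": 0, "tx": 4.06, "ty": 1.44, "tz": 0, "claw": 0},
    {"ax": 0, "ay": 0, "az": 0, "tx": 4.06, "ty": 1.44, "tz": 0, "claw": 0},
    {"ax": 0, "ay": 0, "az": 0, "tx": 4.06, "ty": 1.44, "tz": 0, "claw": 0},
    {"ax": 0, "ay": 0, "az": 0, "tx": 4.06, "ty": 1.44, "tz": 0, "claw": 0},
    {"ax": 0, "ay": 0, "az": 0, "tx": 4.06, "ty": 1.44, "tz": 0, "claw": 0},
    {"ax": 0, "ay": 0, "az": 0, "tx": 4.06, "ty": 1.44, "tz": 0, "claw": 0},
    {"ax": 0, "ay": 0, "az": 0, "tx": 4.06, "ty": 1.44, "tz": 0, "claw": 0},
    {"ax": 0, "ay": 0, "az": 0, "tx": 0, "ty": 0, "tz": 0, "claw": 0}
  ]
}}

```text
time: 9.7
tool_pos: [507.5, 1.6, 314.5]
tcp_rot: [[-0.254, 0.967, 0.001], [0.967, 0.254, 0.002], [0.002, 0.001, -1.0]]
ft_force: [0.5, -0.2, -0.5]
opening: 0.108
```

Emit:
{"name": "drive_tool", "arguments": {
  "increments": [
    {"ax": 0, "ay": 0, "az": 0, "tx": 0, "ty": 0, "tz": 0, "claw": 0},
    {"ax": 0, "ay": 0, "az": 0, "tx": 0, "ty": 0, "tz": 0, "claw": 0}
  ]
}}

```text
time: 9.9
tool_pos: [507.2, -3.6, 314.4]
tcp_rot: [[-0.247, 0.969, 0.0], [0.969, 0.247, -0.001], [-0.0, -0.0, -1.0]]
ft_force: [0.1, -0.2, -0.9]
opening: 0.107
```

Emit:
{"name": "drive_tool", "arguments": {
  "increments": [
    {"ax": 0, "ay": 0, "az": 0, "tx": 1.3, "ty": 0.5, "tz": 0, "claw": 0},
    {"ax": 0, "ay": 0, "az": 0, "tx": 1.4, "ty": 0.5, "tz": 0, "claw": 0},
    {"ax": 0, "ay": 0, "az": 0, "tx": 1.37, "ty": 0.46, "tz": 0, "claw": 0},
    {"ax": 0, "ay": 0, "az": 0, "tx": 0, "ty": 0, "tz": 1.4, "claw": 0},
    {"ax": 0, "ay": 0, "az": 0, "tx": 0, "ty": 0, "tz": 0, "claw": 0},
    {"ax": 0, "ay": 0, "az": 0, "tx": 0, "ty": 0, "tz": 0, "claw": 0}
  ]
}}

```text
time: 10.5
tool_pos: [511.1, 40.6, 300.3]
tcp_rot: [[-0.248, 0.969, -0.001], [0.969, 0.248, -0.0], [0.0, -0.001, -1.0]]
ft_force: [-0.3, -0.2, -1.0]
opening: 0.104
```

Run:
```python
from cloud import *
np.set_printoptions(precision=2,suppress=True,linewidth=150)
o=observe();print(o['time'],o['tool_pos'],o['q'],o['ft_force'])
t=o['tool_pos']
p,d=snap('scene','scene3')
print(w2px('scene',t+[0,0,-34.5]),w2px('scene',[t[0],t[1],246]))
a=cv2.imread('pics/scene3.png')
cv2.imwrite('pics/c3.png',cv2.resize(a[105:155,246:296],(750,750),interpolation=cv2.INTER_CUBIC))
print(p[120:142,262:282].mean(2).astype(int))
```

```text
10.5 [511.08  40.61 300.28] [ 0.08  0.22 -0.01  1.34  0.    1.4 ] [-0.31 -0.18 -0.98]
(np.float64(270.3674027244706), np.float64(128.98443372294156)) (np.float64(270.88330078613126), np.float64(135.82761023510741))
[[109 110  84  66  98 111 116 119 115  98  85  98 111 110 107 108 109 110 108 109]
 [110 110 112  92  79  95  96  95  95  90  98 112 110 109 110 110 109 109 109 109]
 [109 108 108 111 112 102  90  91  92  71  85 110 110 109 109 109 108 109 107 107]
 [109 108 109 112 112 102  90  91  93  85  96 111 109 110 109 108 107 106 105 106]
 [110 109 108 109 111 101  88  88  92  80  91 109 108 107 107 106 107 111 113 112]
 [110 109 109 108 109 100  87  87  94  81  90 109 111 112 112 116 152 199 215 212]
 [109 109 108 107 106  98  88  89  90 104 121 154 197 212 211 211 209 207 206 205]
 [106 111 115 113 114 104  89  88  89  87 174 211 207 204 204 204 203 203 202 202]
 [115 182 215 212 214 195 134  89  91  95 176 209 205 204 202 203 202 203 202 202]
 [212 209 206 206 207 193 142  95  97 111 179 207 205 204 204 204 205 204 204 203]
 [207 206 205 204 203 205 208 198 198 211 207 205 204 2
[... 241 characters left out ...]
07 207 207 206 206 205 204 204 204]
 [204 205 206 208 200 194 201 201 192 167 146 146 158 180 199 208 207 205 204 205]
 [207 208 193 147 112 101  90  84  85  85  85  85  92 108 120 147 189 207 206 207]
 [200 163 106  84  77  83  88  92  93  94  94  90  88  80  88 163 186 191 207 205]
 [183 127 106  81  84  90  94  96  95  95  94  93  93  93 138 179 159 173 207 205]
 [181 113 120 120 107  99  89  82  74  68  76  96 133 177 185 143  85 173 211 209]
 [183 101  87 105 121 129 132 132 134 134 131 124 110  97  96  96  88 175 213 210]
 [183 101  89  94  96  97  97  99  99  98  98  97  99 102 100  99  90 151 201 211]
 [185 103  89  94  97 100 100 100 101 102 100  98 100 103 101  99  93 137 194 212]]
```

View pics/c3.png

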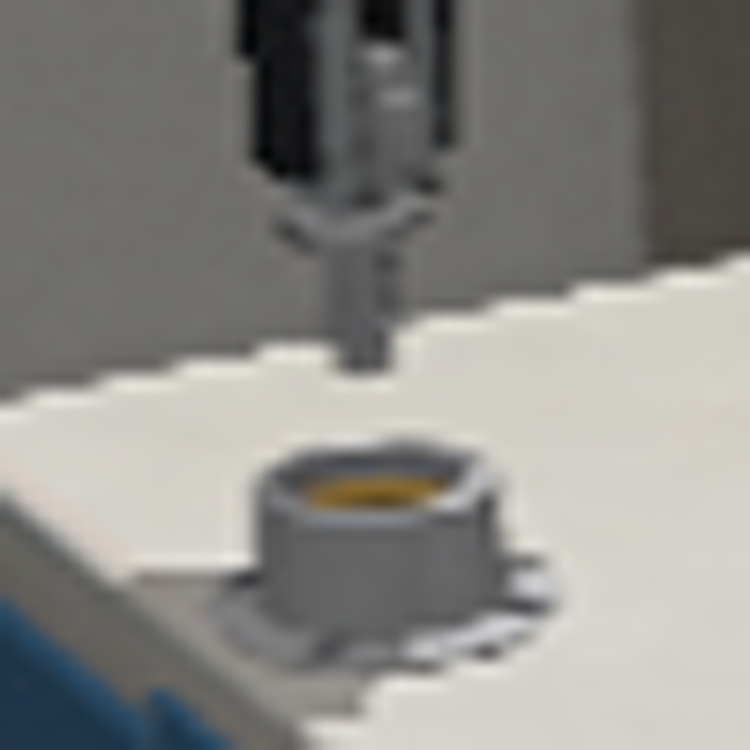

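Emit:
{"name": "drive_tool", "arguments": {
  "increments": [
    {"ax": 0, "ay": 0, "az": 0, "tx": -0.13, "ty": 0.12, "tz": 0, "claw": 0},
    {"ax": 0, "ay": 0, "az": 0, "tx": 0, "ty": 0, "tz": 1, "claw": 0},
    {"ax": 0, "ay": 0, "az": 0, "tx": 0, "ty": 0, "tz": 1, "claw": 0},
    {"ax": 0, "ay": 0, "az": 0, "tx": 0, "ty": 0, "tz": 0, "claw": 0},
    {"ax": 0, "ay": 0, "az": 0, "tx": 0, "ty": 0, "tz": 0, "claw": 0},
    {"ax": 0, "ay": 0, "az": 0, "tx": 0, "ty": 0, "tz": 0.2, "claw": 0},
    {"ax": 0, "ay": 0, "az": 0, "tx": 0, "ty": 0, "tz": 0.2, "claw": 0},
    {"ax": 0, "ay": 0, "az": 0, "tx": 0, "ty": 0, "tz": 0, "claw": 0}
  ]
}}

```text
time: 11.35
tool_pos: [512.8, 39.1, 276.3]
tcp_rot: [[-0.247, 0.969, -0.0], [0.969, 0.247, -0.0], [-0.0, -0.0, -1.0]]
ft_force: [-0.2, -0.2, -0.2]
opening: 0.103
```

Emit:
{"name": "drive_tool", "arguments": {
  "increments": [
    {"ax": 0, "ay": 0, "az": 0, "tx": 0, "ty": 0, "tz": 0.1, "claw": 0},
    {"ax": 0, "ay": 0, "az": 0, "tx": 0, "ty": 0, "tz": 0.1, "claw": 0},
    {"ax": 0, "ay": 0, "az": 0, "tx": 0, "ty": 0, "tz": 0, "claw": 0}
  ]
}}

```text
time: 11.65
tool_pos: [512.7, 39.1, 274.3]
tcp_rot: [[-0.247, 0.969, -0.0], [0.969, 0.247, -0.0], [-0.0, -0.0, -1.0]]
ft_force: [-0.5, -0.1, -1.8]
opening: 0.105
```

Emit:
{"name": "drive_tool", "arguments": {
  "increments": [
    {"ax": 0, "ay": 0, "az": 0, "tx": 0, "ty": 0, "tz": 0.1, "claw": 0},
    {"ax": 0, "ay": 0, "az": 0, "tx": 0, "ty": 0, "tz": 0.1, "claw": 0},
    {"ax": 0, "ay": 0, "az": 0, "tx": 0, "ty": 0, "tz": 0, "claw": 0}
  ]
}}

```text
time: 11.95
tool_pos: [512.8, 39.1, 272.5]
tcp_rot: [[-0.247, 0.969, 0.0], [0.969, 0.247, -0.0], [-0.0, 0.0, -1.0]]
ft_force: [-0.6, 0.1, 1.0]
opening: 0.104
```

Emit:
{"name": "drive_tool", "arguments": {
  "increments": [
    {"ax": 0, "ay": 0, "az": 0, "tx": 0, "ty": 0, "tz": 0.1, "claw": 0},
    {"ax": 0, "ay": 0, "az": 0, "tx": 0, "ty": 0, "tz": 0, "claw": 0},
    {"ax": 0, "ay": 0, "az": 0, "tx": 0, "ty": 0, "tz": 0, "claw": 0}
  ]
}}

```text
time: 12.25
tool_pos: [512.8, 39.1, 271.6]
tcp_rot: [[-0.247, 0.969, 0.0], [0.969, 0.247, 0.0], [-0.0, 0.0, -1.0]]
ft_force: [-0.9, -1.2, 2.4]
opening: 0.101
```

Emit:
{"name": "drive_tool", "arguments": {
  "increments": [
    {"ax": 0, "ay": 0, "az": 0, "tx": 0, "ty": 0, "tz": 0.1, "claw": 0},
    {"ax": 0, "ay": 0, "az": 0, "tx": 0, "ty": 0, "tz": 0, "claw": 0},
    {"ax": 0, "ay": 0, "az": 0, "tx": 0, "ty": 0, "tz": 0, "claw": 0}
  ]
}}

```text
time: 12.55
tool_pos: [512.9, 39.1, 270.6]
tcp_rot: [[-0.247, 0.969, 0.0], [0.969, 0.247, -0.0], [-0.0, 0.0, -1.0]]
ft_force: [-1.6, -0.2, 4.0]
opening: 0.105
```

Emit:
{"name": "drive_tool", "arguments": {
  "increments": [
    {"ax": 0, "ay": 0, "az": 0, "tx": 0, "ty": 0, "tz": 0.05, "claw": 0},
    {"ax": 0, "ay": 0, "az": 0, "tx": 0, "ty": 0, "tz": 0, "claw": 0}
  ]
}}

```text
time: 12.75
tool_pos: [512.9, 39.1, 270.0]
tcp_rot: [[-0.247, 0.969, 0.0], [0.969, 0.247, -0.0], [-0.0, 0.0, -1.0]]
ft_force: [-2.2, -0.4, 4.3]
opening: 0.108
```

Emit:
{"name": "drive_tool", "arguments": {
  "increments": [
    {"ax": 0, "ay": 0, "az": -0.06, "tx": 0, "ty": 0, "tz": 0, "claw": 0},
    {"ax": 0, "ay": 0, "az": 0, "tx": 0, "ty": 0, "tz": 0, "claw": 0}
  ]
}}

```text
time: 12.95
tool_pos: [513.1, 39.0, 270.1]
tcp_rot: [[-0.305, 0.952, 0.001], [0.952, 0.305, -0.0], [-0.0, 0.001, -1.0]]
ft_force: [-2.1, -1.2, 5.1]
opening: 0.106
```

```bash
python3 -c "
from plant import observe
o=observe();print(o['ft_force'],o['torque'])"
```

```text
[-2.0744726  -1.228078    5.09084238] [-0.20592084  0.19343576  0.00028339]
```

Emit:
{"name": "drive_tool", "arguments": {
  "increments": [
    {"ax": 0, "ay": 0, "az": -0.06, "tx": 0, "ty": 0, "tz": 0, "claw": 0},
    {"ax": 0, "ay": 0, "az": 0, "tx": 0, "ty": 0, "tz": 0, "claw": 0}
  ]
}}

```text
time: 13.15
tool_pos: [513.3, 39.1, 270.1]
tcp_rot: [[-0.36, 0.933, 0.001], [0.933, 0.36, -0.0], [-0.0, 0.001, -1.0]]
ft_force: [-1.2, -0.8, 4.9]
opening: 0.107
```

```bash
python3 -c "
from plant import observe
o=observe();print(o['ft_force'],o['torque'])"
```

```text
[-1.16965454 -0.77822117  4.85389974] [-0.06657951  0.09353368  0.06536809]
```

Emit:
{"name": "drive_tool", "arguments": {
  "increments": [
    {"ax": 0, "ay": 0, "az": -0.06, "tx": 0, "ty": 0, "tz": 0, "claw": 0},
    {"ax": 0, "ay": 0, "az": 0, "tx": 0, "ty": 0, "tz": 0, "claw": 0}
  ]
}}

```text
time: 13.35
tool_pos: [513.3, 39.1, 270.1]
tcp_rot: [[-0.415, 0.91, 0.001], [0.91, 0.415, -0.0], [-0.001, 0.001, -1.0]]
ft_force: [-0.5, -1.1, 4.0]
opening: 0.11
```

Emit:
{"name": "drive_tool", "arguments": {
  "increments": [
    {"ax": 0, "ay": 0, "az": -0.06, "tx": 0, "ty": 0, "tz": 0, "claw": 0},
    {"ax": 0, "ay": 0, "az": 0, "tx": 0, "ty": 0, "tz": 0, "claw": 0}
  ]
}}

```text
time: 13.55
tool_pos: [513.3, 39.1, 270.0]
tcp_rot: [[-0.469, 0.883, 0.001], [0.883, 0.469, -0.0], [-0.001, 0.001, -1.0]]
ft_force: [0.6, -1.0, 4.0]
opening: 0.104
```

```bash
python3 -c "
from plant import observe
o=observe();print(o['ft_force'],o['torque'],o['tool_pos'])"
```

```text
[ 0.57068442 -1.0326521   3.96608182] [-0.23781445 -0.13984635  0.01572219] [513.2766864   39.05494766 270.0366782 ]
```

Emit:
{"name": "drive_tool", "arguments": {
  "increments": [
    {"ax": 0, "ay": 0, "az": 0.1, "tx": 0, "ty": 0, "tz": 0, "claw": 0},
    {"ax": 0, "ay": 0, "az": 0.1, "tx": 0, "ty": 0, "tz": 0, "claw": 0},
    {"ax": 0, "ay": 0, "az": 0.1, "tx": 0, "ty": 0, "tz": 0, "claw": 0},
    {"ax": 0, "ay": 0, "az": 0, "tx": 0, "ty": 0, "tz": 0, "claw": 0}
  ]
}}

```text
time: 13.95
tool_pos: [511.9, 39.3, 269.4]
tcp_rot: [[-0.187, 0.982, -0.002], [0.982, 0.187, 0.001], [0.001, -0.002, -1.0]]
ft_force: [-2.4, -0.5, 3.9]
opening: 0.109
```

Emit:
{"name": "drive_tool", "arguments": {
  "increments": [
    {"ax": 0, "ay": 0, "az": 0.06, "tx": 0, "ty": 0, "tz": 0, "claw": 0},
    {"ax": 0, "ay": 0, "az": 0, "tx": 0, "ty": 0, "tz": 0, "claw": 0}
  ]
}}

```text
time: 14.15
tool_pos: [511.7, 39.4, 269.4]
tcp_rot: [[-0.13, 0.991, -0.002], [0.991, 0.13, 0.001], [0.001, -0.002, -1.0]]
ft_force: [-3.3, 0.8, 3.2]
opening: 0.105
```

Emit:
{"name": "drive_tool", "arguments": {
  "increments": [
    {"ax": 0, "ay": 0, "az": 0.06, "tx": 0, "ty": 0, "tz": 0, "claw": 0},
    {"ax": 0, "ay": 0, "az": 0, "tx": 0, "ty": 0, "tz": 0, "claw": 0}
  ]
}}

```text
time: 14.35
tool_pos: [511.7, 39.4, 269.4]
tcp_rot: [[-0.071, 0.997, -0.003], [0.997, 0.071, 0.0], [0.001, -0.002, -1.0]]
ft_force: [-3.7, 0.2, 2.6]
opening: 0.104
```

```bash
python3 -c "
from plant import observe
o=observe();print(o['ft_force'],o['torque'],o['tool_pos'])"
```

```text
[-3.69542156  0.23504516  2.57114948] [0.23978168 0.93790164 0.03141738] [511.66018355  39.35700391 269.42130667]
```

Emit:
{"name": "drive_tool", "arguments": {
  "increments": [
    {"ax": 0, "ay": 0, "az": 0, "tx": 0, "ty": -0.1, "tz": 0, "claw": 0},
    {"ax": 0, "ay": 0, "az": 0, "tx": 0, "ty": 0, "tz": 0, "claw": 0}
  ]
}}

```text
time: 14.55
tool_pos: [511.5, 39.3, 269.7]
tcp_rot: [[-0.071, 0.997, -0.0], [0.997, 0.071, 0.0], [0.001, -0.0, -1.0]]
ft_force: [-3.1, 1.7, 3.6]
opening: 0.108
```

Run:
```python
from cloud import *
np.set_printoptions(precision=3,suppress=True,linewidth=150)
o=observe();print(o['ft_force'],o['torque'],o['tool_pos'])
p,d=snap('scene','scene4')
a=cv2.imread('pics/scene4.png')
cv2.imwrite('pics/c4.png',cv2.resize(a[105:155,246:296],(750,750),interpolation=cv2.INTER_CUBIC))
```

```text
[-3.102  1.687  3.585] [0.306 0.711 0.056] [511.53   39.283 269.744]
```

View pics/c4.png

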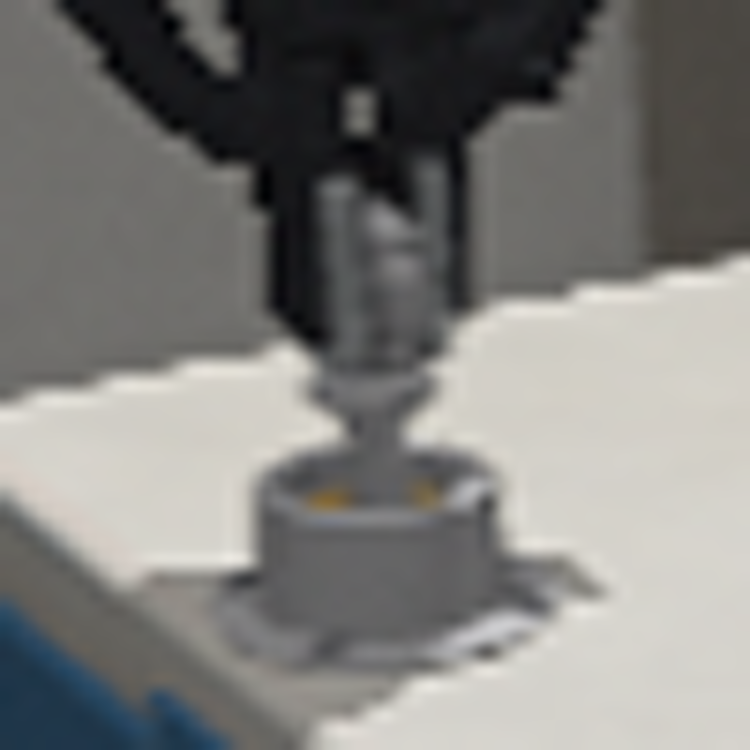

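Emit:
{"name": "drive_tool", "arguments": {
  "increments": [
    {"ax": 0, "ay": 0, "az": 0, "tx": 0, "ty": -0.1, "tz": 0, "claw": 0},
    {"ax": 0, "ay": 0, "az": 0, "tx": 0, "ty": 0, "tz": 0, "claw": 0}
  ]
}}

```text
time: 14.8
tool_pos: [511.3, 39.1, 270.0]
tcp_rot: [[-0.07, 0.998, 0.001], [0.998, 0.07, 0.0], [0.0, 0.001, -1.0]]
ft_force: [-1.2, 1.2, 1.8]
opening: 0.109
```

Run:
```python
from cloud import *
np.set_printoptions(precision=3,suppress=True,linewidth=150)
o=observe();print(o['ft_force'],o['torque'],o['tool_pos'])
```

```text
[-1.181  1.169  1.811] [0.267 0.362 0.059] [511.264  39.112 270.007]
```

Emit:
{"name": "drive_tool", "arguments": {
  "increments": [
    {"ax": 0, "ay": 0, "az": 0, "tx": 0, "ty": -0.05, "tz": 0.15, "claw": 0},
    {"ax": 0, "ay": 0, "az": 0, "tx": 0, "ty": 0, "tz": 0, "claw": 0}
  ]
}}

```text
time: 15.0
tool_pos: [511.1, 39.1, 268.7]
tcp_rot: [[-0.07, 0.998, 0.002], [0.998, 0.07, 0.0], [0.0, 0.002, -1.0]]
ft_force: [-1.0, 1.2, 3.8]
opening: 0.108
```

Emit:
{"name": "drive_tool", "arguments": {
  "increments": [
    {"ax": 0, "ay": 0, "az": 0.06, "tx": 0, "ty": 0, "tz": 0, "claw": 0},
    {"ax": 0, "ay": 0, "az": 0, "tx": 0, "ty": 0, "tz": 0, "claw": 0}
  ]
}}

```text
time: 15.2
tool_pos: [510.8, 38.8, 268.7]
tcp_rot: [[-0.01, 1.0, 0.001], [1.0, 0.01, -0.0], [-0.0, 0.001, -1.0]]
ft_force: [-0.6, 1.2, 4.2]
opening: 0.102
```

Emit:
{"name": "drive_tool", "arguments": {
  "increments": [
    {"ax": 0, "ay": 0, "az": 0.06, "tx": 0, "ty": 0, "tz": 0, "claw": 0},
    {"ax": 0, "ay": 0, "az": 0, "tx": 0, "ty": 0, "tz": 0, "claw": 0}
  ]
}}

```text
time: 15.4
tool_pos: [510.6, 38.8, 268.7]
tcp_rot: [[0.049, 0.999, 0.001], [0.999, -0.049, -0.0], [-0.0, 0.001, -1.0]]
ft_force: [-0.5, 1.1, 4.8]
opening: 0.104
```

Run:
```python
from cloud import *
np.set_printoptions(precision=3,suppress=True,linewidth=150)
o=observe();print(o['ft_force'],o['torque'],o['tool_pos'])
```

```text
[-0.528  1.141  4.777] [0.093 0.222 0.001] [510.649  38.784 268.667]
```

Emit:
{"name": "drive_tool", "arguments": {
  "increments": [
    {"ax": 0, "ay": 0, "az": 0.06, "tx": 0, "ty": 0, "tz": 0, "claw": 0},
    {"ax": 0, "ay": 0, "az": 0, "tx": 0, "ty": 0, "tz": 0, "claw": 0}
  ]
}}

```text
time: 15.6
tool_pos: [510.4, 38.8, 268.6]
tcp_rot: [[0.108, 0.994, 0.0], [0.994, -0.108, -0.0], [-0.0, 0.0, -1.0]]
ft_force: [-0.7, 0.9, 5.4]
opening: 0.107
```

Emit:
{"name": "drive_tool", "arguments": {
  "increments": [
    {"ax": 0, "ay": 0, "az": 0.06, "tx": 0, "ty": 0, "tz": 0, "claw": 0},
    {"ax": 0, "ay": 0, "az": 0, "tx": 0, "ty": 0, "tz": 0, "claw": 0}
  ]
}}

```text
time: 15.8
tool_pos: [510.3, 38.9, 268.5]
tcp_rot: [[0.167, 0.986, -0.0], [0.986, -0.167, -0.0], [-0.0, 0.0, -1.0]]
ft_force: [-0.2, 0.1, 4.2]
opening: 0.103
```

Emit:
{"name": "drive_tool", "arguments": {
  "increments": [
    {"ax": 0, "ay": 0, "az": 0.06, "tx": 0, "ty": 0, "tz": 0, "claw": 0},
    {"ax": 0, "ay": 0, "az": 0, "tx": 0, "ty": 0, "tz": 0, "claw": 0}
  ]
}}

```text
time: 16.0
tool_pos: [510.1, 38.9, 268.4]
tcp_rot: [[0.226, 0.974, -0.0], [0.974, -0.226, -0.0], [-0.0, -0.0, -1.0]]
ft_force: [-2.2, 1.4, 5.6]
opening: 0.108
```

Run:
```python
from cloud import *
np.set_printoptions(precision=3,suppress=True,linewidth=150)
o=observe();print(o['ft_force'],o['torque'],o['tool_pos'])
```

```text
[-2.201  1.378  5.633] [0.171 0.43  0.069] [510.137  38.901 268.384]
```

Emit:
{"name": "drive_tool", "arguments": {
  "increments": [
    {"ax": 0, "ay": 0, "az": 0.06, "tx": 0, "ty": 0, "tz": 0, "claw": 0},
    {"ax": 0, "ay": 0, "az": 0, "tx": 0, "ty": 0, "tz": 0, "claw": 0}
  ]
}}

```text
time: 16.2
tool_pos: [510.0, 38.9, 268.3]
tcp_rot: [[0.283, 0.959, -0.001], [0.959, -0.283, -0.0], [-0.0, -0.001, -1.0]]
ft_force: [-2.1, 0.8, 5.0]
opening: 0.106
```

Emit:
{"name": "drive_tool", "arguments": {
  "increments": [
    {"ax": 0, "ay": 0, "az": 0.06, "tx": 0, "ty": 0, "tz": 0, "claw": 0},
    {"ax": 0, "ay": 0, "az": 0, "tx": 0, "ty": 0, "tz": 0, "claw": 0}
  ]
}}

```text
time: 16.4
tool_pos: [510.0, 38.9, 268.3]
tcp_rot: [[0.341, 0.94, -0.001], [0.94, -0.341, -0.0], [-0.0, -0.001, -1.0]]
ft_force: [-2.2, -0.1, 5.5]
opening: 0.108
```

Run:
```python
from cloud import *
np.set_printoptions(precision=3,suppress=True,linewidth=150)
o=observe();print(o['ft_force'],o['torque'],o['tool_pos'])
```

```text
[-2.159 -0.071  5.537] [0.207 0.518 0.044] [509.96   38.933 268.322]
```

Emit:
{"name": "drive_tool", "arguments": {
  "increments": [
    {"ax": 0, "ay": 0, "az": -0.09, "tx": 0, "ty": 0, "tz": 0, "claw": 0},
    {"ax": 0, "ay": 0, "az": -0.09, "tx": 0, "ty": 0, "tz": 0, "claw": 0},
    {"ax": 0, "ay": 0, "az": -0.09, "tx": 0, "ty": 0, "tz": 0, "claw": 0},
    {"ax": 0, "ay": 0, "az": 0, "tx": 0, "ty": 0, "tz": 0, "claw": 0}
  ]
}}

```text
time: 16.8
tool_pos: [510.5, 38.7, 268.4]
tcp_rot: [[0.078, 0.997, 0.0], [0.997, -0.078, -0.001], [-0.001, 0.0, -1.0]]
ft_force: [-0.9, -0.3, 4.3]
opening: 0.109
```

Emit:
{"name": "drive_tool", "arguments": {
  "increments": [
    {"ax": 0, "ay": 0, "az": 0, "tx": 0, "ty": -0.1, "tz": 0, "claw": 0},
    {"ax": 0, "ay": 0, "az": 0, "tx": 0, "ty": 0, "tz": 0, "claw": 0}
  ]
}}

```text
time: 17.0
tool_pos: [510.2, 38.8, 268.6]
tcp_rot: [[0.08, 0.997, 0.002], [0.997, -0.08, -0.001], [-0.0, 0.002, -1.0]]
ft_force: [-0.2, -0.3, 4.4]
opening: 0.1
```

Emit:
{"name": "drive_tool", "arguments": {
  "increments": [
    {"ax": 0, "ay": 0, "az": 0, "tx": 0, "ty": -0.1, "tz": 0, "claw": 0},
    {"ax": 0, "ay": 0, "az": 0, "tx": 0, "ty": 0, "tz": 0, "claw": 0}
  ]
}}

```text
time: 17.2
tool_pos: [509.5, 38.9, 268.8]
tcp_rot: [[0.08, 0.997, 0.003], [0.997, -0.08, -0.0], [-0.0, 0.003, -1.0]]
ft_force: [2.7, -1.1, 4.3]
opening: 0.107
```

Emit:
{"name": "drive_tool", "arguments": {
  "increments": [
    {"ax": 0, "ay": 0, "az": 0, "tx": 0.1, "ty": 0.1, "tz": 0, "claw": 0},
    {"ax": 0, "ay": 0, "az": 0, "tx": 0, "ty": 0, "tz": 0, "claw": 0}
  ]
}}

```text
time: 17.4
tool_pos: [509.6, 39.4, 268.5]
tcp_rot: [[0.08, 0.997, 0.0], [0.997, -0.08, -0.002], [-0.002, 0.0, -1.0]]
ft_force: [1.5, -3.1, 3.9]
opening: 0.107
```

Emit:
{"name": "drive_tool", "arguments": {
  "increments": [
    {"ax": 0, "ay": 0, "az": 0, "tx": 0.1, "ty": 0, "tz": 0, "claw": 0},
    {"ax": 0, "ay": 0, "az": 0, "tx": 0, "ty": 0, "tz": 0, "claw": 0}
  ]
}}

```text
time: 17.6
tool_pos: [509.5, 40.0, 268.4]
tcp_rot: [[0.08, 0.997, 0.0], [0.997, -0.08, -0.003], [-0.003, 0.0, -1.0]]
ft_force: [1.5, -4.9, 4.3]
opening: 0.103
```

Emit:
{"name": "drive_tool", "arguments": {
  "increments": [
    {"ax": 0, "ay": 0, "az": 0, "tx": -0.2, "ty": 0.06, "tz": 0, "claw": 0},
    {"ax": 0, "ay": 0, "az": 0, "tx": 0, "ty": 0, "tz": 0, "claw": 0}
  ]
}}

```text
time: 17.8
tool_pos: [509.6, 39.3, 268.3]
tcp_rot: [[0.08, 0.997, -0.001], [0.997, -0.08, 0.001], [0.001, -0.001, -1.0]]
ft_force: [-0.2, -0.2, 5.4]
opening: 0.105
```

Emit:
{"name": "drive_tool", "arguments": {
  "increments": [
    {"ax": 0, "ay": 0, "az": 0, "tx": -0.1, "ty": 0, "tz": 0, "claw": 0},
    {"ax": 0, "ay": 0, "az": 0, "tx": 0, "ty": 0, "tz": 0, "claw": 0}
  ]
}}

```text
time: 18.0
tool_pos: [509.6, 38.9, 268.3]
tcp_rot: [[0.079, 0.997, -0.0], [0.997, -0.079, 0.002], [0.002, -0.001, -1.0]]
ft_force: [0.0, 2.6, 5.1]
opening: 0.105
```

Emit:
{"name": "drive_tool", "arguments": {
  "increments": [
    {"ax": 0, "ay": 0, "az": 0, "tx": -0.1, "ty": 0, "tz": 0, "claw": 0},
    {"ax": 0, "ay": 0, "az": 0, "tx": 0, "ty": 0, "tz": 0, "claw": 0}
  ]
}}

```text
time: 18.2
tool_pos: [509.7, 38.0, 268.4]
tcp_rot: [[0.079, 0.997, -0.0], [0.997, -0.079, 0.002], [0.002, -0.0, -1.0]]
ft_force: [1.6, 3.5, 4.2]
opening: 0.107
```

Emit:
{"name": "drive_tool", "arguments": {
  "increments": [
    {"ax": 0, "ay": 0, "az": 0, "tx": 0.15, "ty": 0.08, "tz": 0, "claw": 0},
    {"ax": 0, "ay": 0, "az": 0, "tx": 0, "ty": 0, "tz": 0, "claw": 0}
  ]
}}

```text
time: 18.4
tool_pos: [510.0, 38.3, 268.1]
tcp_rot: [[0.08, 0.997, -0.002], [0.997, -0.08, -0.001], [-0.001, -0.002, -1.0]]
ft_force: [-1.2, 1.1, 4.2]
opening: 0.109
```

Run:
```python
from cloud import *
np.set_printoptions(precision=3,suppress=True,linewidth=150)
o=observe();print(o['time'],o['ft_force'],o['torque'],o['tool_pos'])
for n in('scene','top'):
    p,d=snap(n,n+'5')
a=cv2.imread('pics/scene5.png')
cv2.imwrite('pics/c5.png',cv2.resize(a[105:155,246:296],(750,750),interpolation=cv2.INTER_CUBIC))
```

```text
18.4 [-1.198  1.059  4.157] [0.392 0.257 0.016] [509.978  38.349 268.149]
```

View pics/c5.png

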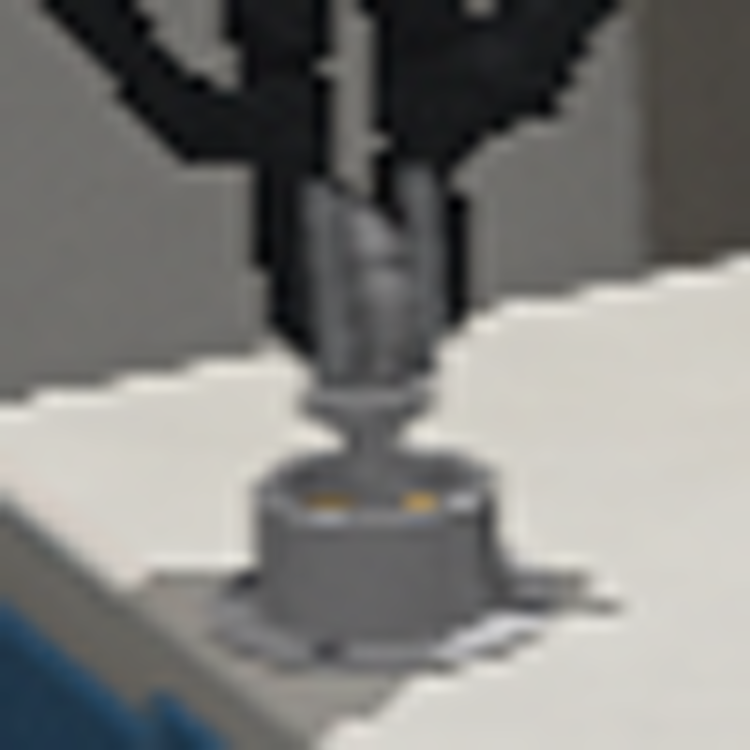

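Emit:
{"name": "drive_tool", "arguments": {
  "increments": [
    {"ax": 0, "ay": 0, "az": -0.05, "tx": 0.06, "ty": 0, "tz": 0.05, "claw": 0},
    {"ax": 0, "ay": 0, "az": -0.05, "tx": 0, "ty": 0, "tz": 0, "claw": 0},
    {"ax": 0, "ay": 0, "az": -0.05, "tx": 0, "ty": 0, "tz": 0, "claw": 0},
    {"ax": 0, "ay": 0, "az": 0, "tx": 0, "ty": 0, "tz": 0, "claw": 0}
  ]
}}

```text
time: 18.9
tool_pos: [510.3, 38.4, 267.7]
tcp_rot: [[-0.07, 0.998, -0.001], [0.998, 0.07, -0.002], [-0.002, -0.001, -1.0]]
ft_force: [0.1, -0.3, 5.9]
opening: 0.105
```

Emit:
{"name": "drive_tool", "arguments": {
  "increments": [
    {"ax": 0, "ay": 0, "az": -0.05, "tx": 0, "ty": 0, "tz": 0, "claw": 0},
    {"ax": 0, "ay": 0, "az": -0.05, "tx": 0, "ty": 0, "tz": 0, "claw": 0},
    {"ax": 0, "ay": 0, "az": -0.05, "tx": 0, "ty": 0, "tz": 0, "claw": 0},
    {"ax": 0, "ay": 0, "az": 0, "tx": 0, "ty": 0, "tz": 0, "claw": 0}
  ]
}}

```text
time: 19.3
tool_pos: [510.7, 38.8, 267.1]
tcp_rot: [[-0.217, 0.976, -0.001], [0.976, 0.217, -0.001], [-0.0, -0.001, -1.0]]
ft_force: [1.9, 1.5, -0.9]
opening: 0.109
```

Run:
```python
from cloud import *
np.set_printoptions(precision=3,suppress=True,linewidth=150)
o=observe();print(o['time'],o['ft_force'],o['torque'],o['tool_pos'])
```

```text
19.3 [ 1.904  1.457 -0.902] [ 0.126 -0.344 -0.001] [510.7    38.792 267.13 ]
```

Emit:
{"name": "drive_tool", "arguments": {
  "increments": [
    {"ax": 0, "ay": 0, "az": 0, "tx": 0, "ty": 0, "tz": 0.1, "claw": 0},
    {"ax": 0, "ay": 0, "az": 0, "tx": 0, "ty": 0, "tz": 0.1, "claw": 0},
    {"ax": 0, "ay": 0, "az": 0, "tx": 0, "ty": 0, "tz": 0, "claw": 0}
  ]
}}

```text
time: 19.6
tool_pos: [510.7, 38.8, 265.6]
tcp_rot: [[-0.217, 0.976, -0.0], [0.976, 0.217, -0.0], [-0.0, -0.0, -1.0]]
ft_force: [1.8, 0.1, 0.4]
opening: 0.107
```

Emit:
{"name": "drive_tool", "arguments": {
  "increments": [
    {"ax": 0, "ay": 0, "az": 0, "tx": 0, "ty": 0, "tz": 0.1, "claw": 0},
    {"ax": 0, "ay": 0, "az": 0, "tx": 0, "ty": 0, "tz": 0.1, "claw": 0},
    {"ax": 0, "ay": 0, "az": 0, "tx": 0, "ty": 0, "tz": 0, "claw": 0}
  ]
}}

```text
time: 19.9
tool_pos: [510.7, 38.9, 263.8]
tcp_rot: [[-0.218, 0.976, -0.0], [0.976, 0.218, -0.0], [-0.0, -0.0, -1.0]]
ft_force: [0.9, 0.2, 0.4]
opening: 0.106
```

Sliding in freely.

Emit:
{"name": "drive_tool", "arguments": {
  "increments": [
    {"ax": 0, "ay": 0, "az": 0, "tx": 0, "ty": 0, "tz": 0.1, "claw": 0},
    {"ax": 0, "ay": 0, "az": 0, "tx": 0, "ty": 0, "tz": 0.1, "claw": 0},
    {"ax": 0, "ay": 0, "az": 0, "tx": 0, "ty": 0, "tz": 0, "claw": 0}
  ]
}}

```text
time: 20.2
tool_pos: [510.7, 38.9, 261.8]
tcp_rot: [[-0.218, 0.976, 0.0], [0.976, 0.218, -0.0], [-0.0, -0.0, -1.0]]
ft_force: [0.3, -0.2, 1.0]
opening: 0.105
```

Emit:
{"name": "drive_tool", "arguments": {
  "increments": [
    {"ax": 0, "ay": 0, "az": 0, "tx": 0, "ty": 0, "tz": 0.1, "claw": 0},
    {"ax": 0, "ay": 0, "az": 0, "tx": 0, "ty": 0, "tz": 0, "claw": 0}
  ]
}}

```text
time: 20.4
tool_pos: [510.7, 38.9, 260.9]
tcp_rot: [[-0.218, 0.976, 0.0], [0.976, 0.218, -0.0], [-0.0, -0.0, -1.0]]
ft_force: [0.4, -0.9, 1.8]
opening: 0.106
```

Emit:
{"name": "drive_tool", "arguments": {
  "increments": [
    {"ax": 0, "ay": 0, "az": 0, "tx": 0, "ty": 0, "tz": 0.1, "claw": 0},
    {"ax": 0, "ay": 0, "az": 0, "tx": 0, "ty": 0, "tz": 0, "claw": 0}
  ]
}}

```text
time: 20.6
tool_pos: [510.8, 38.9, 260.0]
tcp_rot: [[-0.218, 0.976, 0.0], [0.976, 0.218, -0.0], [-0.0, 0.0, -1.0]]
ft_force: [-0.8, -0.3, 4.1]
opening: 0.107
```

Emit:
{"name": "drive_tool", "arguments": {
  "increments": [
    {"ax": 0, "ay": 0, "az": 0, "tx": 0, "ty": 0, "tz": 0.1, "claw": 0},
    {"ax": 0, "ay": 0, "az": 0, "tx": 0, "ty": 0, "tz": 0, "claw": 0}
  ]
}}

```text
time: 20.8
tool_pos: [510.7, 39.0, 259.1]
tcp_rot: [[-0.218, 0.976, 0.0], [0.976, 0.218, -0.0], [-0.0, 0.0, -1.0]]
ft_force: [1.0, -0.2, 5.6]
opening: 0.106
```

Emit:
{"name": "drive_tool", "arguments": {
  "increments": [
    {"ax": 0, "ay": 0, "az": 0, "tx": 0, "ty": 0, "tz": 0.1, "claw": 0},
    {"ax": 0, "ay": 0, "az": 0, "tx": 0, "ty": 0, "tz": 0, "claw": 0}
  ]
}}

```text
time: 21.0
tool_pos: [510.7, 39.0, 258.4]
tcp_rot: [[-0.218, 0.976, 0.001], [0.976, 0.218, -0.0], [-0.0, 0.001, -1.0]]
ft_force: [-1.8, -0.6, 7.3]
opening: 0.103
```

Emit:
{"name": "drive_tool", "arguments": {
  "increments": [
    {"ax": 0, "ay": 0, "az": -0.08, "tx": 0, "ty": 0.015, "tz": 0, "claw": 0},
    {"ax": 0, "ay": 0, "az": -0.08, "tx": 0, "ty": 0.015, "tz": 0, "claw": 0},
    {"ax": 0, "ay": 0, "az": -0.08, "tx": 0, "ty": 0.015, "tz": 0, "claw": 0},
    {"ax": 0, "ay": 0, "az": 0, "tx": 0, "ty": 0, "tz": 0, "claw": 0}
  ]
}}

```text
time: 21.4
tool_pos: [511.4, 39.3, 258.4]
tcp_rot: [[-0.445, 0.896, 0.001], [0.896, 0.445, 0.0], [-0.0, 0.001, -1.0]]
ft_force: [-0.5, -0.6, 5.9]
opening: 0.105
```

Run:
```python
from cloud import *
np.set_printoptions(precision=3,suppress=True,linewidth=150)
o=observe();print(o['time'],o['ft_force'],o['torque'],o['tool_pos'])
```

```text
21.4 [-0.478 -0.606  5.898] [-0.085  0.106  0.   ] [511.359  39.256 258.387]
```

Emit:
{"name": "drive_tool", "arguments": {
  "increments": [
    {"ax": 0, "ay": 0, "az": -0.08, "tx": 0, "ty": 0.015, "tz": 0, "claw": 0},
    {"ax": 0, "ay": 0, "az": -0.08, "tx": 0, "ty": 0.015, "tz": 0, "claw": 0},
    {"ax": 0, "ay": 0, "az": -0.08, "tx": 0, "ty": 0.015, "tz": 0, "claw": 0},
    {"ax": 0, "ay": 0, "az": 0, "tx": 0, "ty": 0, "tz": 0, "claw": 0}
  ]
}}

```text
time: 21.8
tool_pos: [511.8, 39.4, 258.4]
tcp_rot: [[-0.645, 0.764, 0.001], [0.764, 0.645, 0.0], [-0.0, 0.001, -1.0]]
ft_force: [-0.6, -0.2, 6.2]
opening: 0.105
```

Run:
```python
from cloud import *
np.set_printoptions(precision=3,suppress=True,linewidth=150)
o=observe();print(o['time'],o['ft_force'],o['torque'],o['tool_pos'])
```

```text
21.8 [-0.584 -0.169  6.153] [-0.126  0.068 -0.004] [511.755  39.421 258.412]
```

Emit:
{"name": "drive_tool", "arguments": {
  "increments": [
    {"ax": 0, "ay": 0, "az": -0.08, "tx": 0, "ty": 0.015, "tz": 0, "claw": 0},
    {"ax": 0, "ay": 0, "az": -0.08, "tx": 0, "ty": 0.015, "tz": 0, "claw": 0},
    {"ax": 0, "ay": 0, "az": -0.08, "tx": 0, "ty": 0.015, "tz": 0, "claw": 0},
    {"ax": 0, "ay": 0, "az": 0, "tx": 0, "ty": 0, "tz": 0, "claw": 0}
  ]
}}

```text
time: 22.2
tool_pos: [512.1, 39.9, 258.4]
tcp_rot: [[-0.808, 0.589, 0.001], [0.589, 0.808, 0.0], [-0.001, 0.001, -1.0]]
ft_force: [-0.6, -0.2, 6.3]
opening: 0.109
```

Emit:
{"name": "drive_tool", "arguments": {
  "increments": [
    {"ax": 0, "ay": 0, "az": -0.08, "tx": 0, "ty": 0.015, "tz": 0, "claw": 0},
    {"ax": 0, "ay": 0, "az": -0.08, "tx": 0, "ty": 0.015, "tz": 0, "claw": 0},
    {"ax": 0, "ay": 0, "az": -0.06, "tx": 0, "ty": 0.01, "tz": 0, "claw": 0},
    {"ax": 0, "ay": 0, "az": 0, "tx": 0, "ty": 0, "tz": 0, "claw": 0}
  ]
}}

```text
time: 22.6
tool_pos: [512.4, 40.3, 258.4]
tcp_rot: [[-0.917, 0.399, 0.001], [0.399, 0.917, 0.001], [-0.001, 0.001, -1.0]]
ft_force: [0.6, -0.2, 5.2]
opening: 0.107
```

Run:
```python
from cloud import *
np.set_printoptions(precision=3,suppress=True,linewidth=150)
o=observe();print(o['time'],o['ft_force'],o['torque'],o['tool_pos'])
p,d=snap('scene','scene6')
a=cv2.imread('pics/scene6.png')
cv2.imwrite('pics/c6.png',cv2.resize(a[105:155,246:296],(750,750),interpolation=cv2.INTER_CUBIC))
```

```text
22.6 [ 0.589 -0.161  5.248] [-0.023 -0.041 -0.004] [512.403  40.268 258.403]
```

View pics/c6.png

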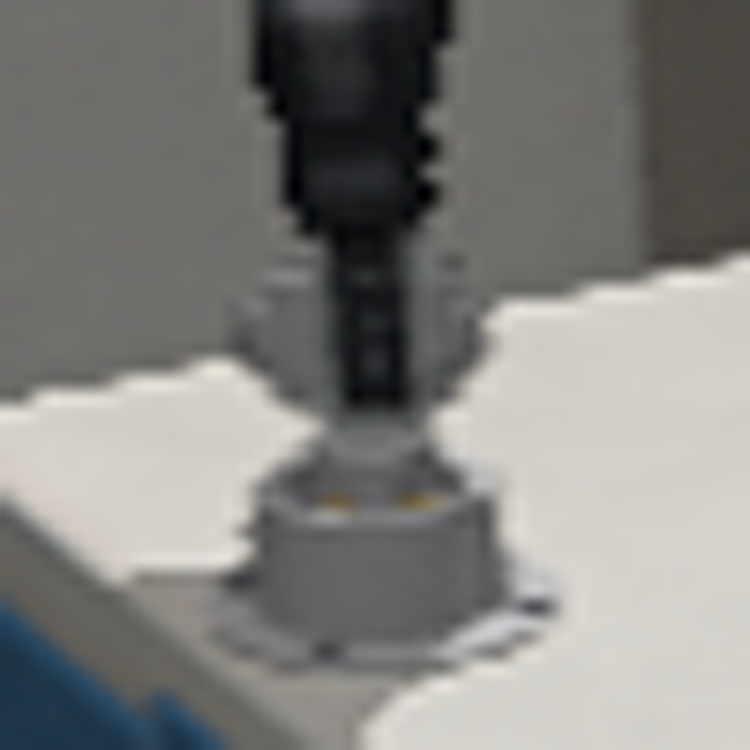

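Emit:
{"name": "drive_tool", "arguments": {
  "increments": [
    {"ax": 0, "ay": 0, "az": -0.05, "tx": 0, "ty": 0.01, "tz": 0, "claw": 0},
    {"ax": 0, "ay": 0, "az": 0, "tx": 0, "ty": 0, "tz": -0.1, "claw": 0},
    {"ax": 0, "ay": 0, "az": 0, "tx": 0, "ty": 0, "tz": -0.1, "claw": 0},
    {"ax": 0, "ay": 0, "az": 0, "tx": 0, "ty": 0, "tz": -0.1, "claw": 0},
    {"ax": 0, "ay": 0, "az": 0, "tx": 0, "ty": 0, "tz": 0, "claw": 0}
  ]
}}

```text
time: 23.15
tool_pos: [512.6, 40.4, 261.1]
tcp_rot: [[-0.936, 0.353, 0.001], [0.353, 0.936, 0.001], [-0.001, 0.001, -1.0]]
ft_force: [1.8, 0.7, 3.7]
opening: 0.108
```

Run:
```python
from cloud import *
np.set_printoptions(precision=3,suppress=True,linewidth=150)
o=observe();print(o['time'],o['ft_force'],o['torque'],o['tool_pos'])
p,d=snap('scene','scene7')
a=cv2.imread('pics/scene7.png')
cv2.imwrite('pics/c7.png',cv2.resize(a[105:155,246:296],(750,750),interpolation=cv2.INTER_CUBIC))
W=cloud('scene',d).reshape(-1,3)
m=(W[:,0]>480)&(W[:,0]<520)&(abs(W[:,1])<130)&(abs(W[:,1]-40)>60)&(W[:,2]>200)&(W[:,2]<245)
print('front lid z',np.median(W[m][:,2]),m.sum())
W0=cloud('scene',np.load('pics/scene0.npz')['d']).reshape(-1,3)
m=(W0[:,0]>480)&(W0[:,0]<520)&(abs(W0[:,1])<130)&(abs(W0[:,1]-40)>60)&(W0[:,2]>200)&(W0[:,2]<245)
print('before',np.median(W0[m][:,2]))
```

```text
23.15 [1.794 0.704 3.689] [ 0.114 -0.411 -0.033] [512.613  40.39  261.065]
front lid z 219.06625259503244 407
before 218.49559888903377
```

Emit:
{"name": "drive_tool", "arguments": {
  "increments": [
    {"ax": 0, "ay": 0, "az": 0, "tx": 0, "ty": 0, "tz": -0.15, "claw": 0},
    {"ax": 0, "ay": 0, "az": 0, "tx": 0, "ty": 0, "tz": -0.15, "claw": 0},
    {"ax": 0, "ay": 0, "az": 0, "tx": 0, "ty": 0, "tz": -0.15, "claw": 0},
    {"ax": 0, "ay": 0, "az": 0, "tx": 0, "ty": 0, "tz": 0, "claw": 0}
  ]
}}

```text
time: 23.6
tool_pos: [513.3, 40.4, 265.8]
tcp_rot: [[-0.936, 0.353, 0.002], [0.353, 0.936, 0.001], [-0.002, 0.001, -1.0]]
ft_force: [5.6, 1.3, 2.4]
opening: 0.101
```

Run:
```python
from cloud import *
np.set_printoptions(precision=3,suppress=True,linewidth=150)
o=observe();print(o['time'],o['ft_force'],o['torque'],o['tool_pos'])
p,d=snap('scene','scene8')
W=cloud('scene',d).reshape(-1,3)
m=(W[:,0]>480)&(W[:,0]<520)&(abs(W[:,1])<130)&(abs(W[:,1]-40)>60)&(W[:,2]>200)&(W[:,2]<245)
print('front lid z',np.median(W[m][:,2]),m.sum())
a=cv2.imread('pics/scene8.png')
cv2.imwrite('pics/c8.png',cv2.resize(a[105:155,246:296],(750,750),interpolation=cv2.INTER_CUBIC))
```

```text
23.6 [5.574 1.32  2.436] [ 0.392 -1.161 -0.01 ] [513.28   40.382 265.823]
front lid z 222.8526368207872 442
```

View pics/c8.png

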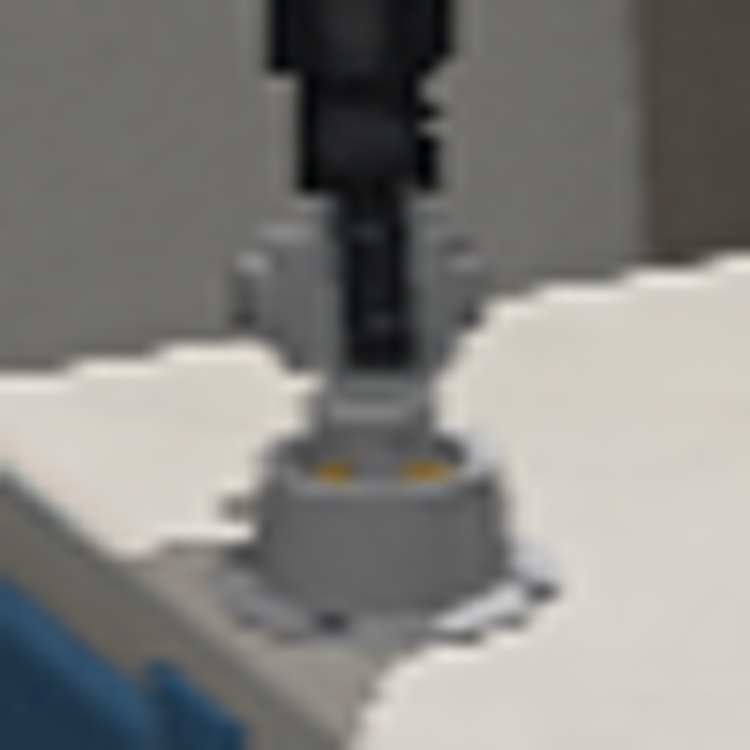

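Emit:
{"name": "drive_tool", "arguments": {
  "increments": [
    {"ax": 0, "ay": 0, "az": 0, "tx": 0, "ty": 0.05, "tz": 0, "claw": 0},
    {"ax": 0, "ay": 0, "az": 0, "tx": 0, "ty": 0, "tz": 0, "claw": 2},
    {"ax": 0, "ay": 0, "az": 0, "tx": 0, "ty": 0, "tz": 0, "claw": 5},
    {"ax": 0, "ay": 0, "az": 0, "tx": 0, "ty": 0, "tz": 0, "claw": 7},
    {"ax": 0, "ay": 0, "az": 0, "tx": 0, "ty": 0, "tz": 0, "claw": 7},
    {"ax": 0, "ay": 0, "az": 0, "tx": 0, "ty": 0, "tz": 0, "claw": 7},
    {"ax": 0, "ay": 0, "az": 0, "tx": 0, "ty": 0, "tz": 0, "claw": 7},
    {"ax": 0, "ay": 0, "az": 0, "tx": 0, "ty": 0, "tz": 0, "claw": 7}
  ],
  "squeeze": 20
}}

```text
time: 24.45
tool_pos: [512.1, 40.6, 265.2]
tcp_rot: [[-0.936, 0.353, -0.001], [0.353, 0.936, -0.0], [0.0, -0.0, -1.0]]
ft_force: [0.3, -0.1, -0.2]
opening: 0.824
```

Run:
```python
from cloud import *
np.set_printoptions(precision=3,suppress=True,linewidth=150)
o=observe();print(o['time'],o['ft_force'],o['torque'],o['tool_pos'])
p,d=snap('scene','scene9')
a=cv2.imread('pics/scene9.png')
cv2.imwrite('pics/c9.png',cv2.resize(a[90:150,240:300],(750,750),interpolation=cv2.INTER_CUBIC))
```

```text
24.45 [ 0.3   -0.055 -0.212] [-0.008 -0.033 -0.043] [512.084  40.606 265.243]
```

View pics/c9.png

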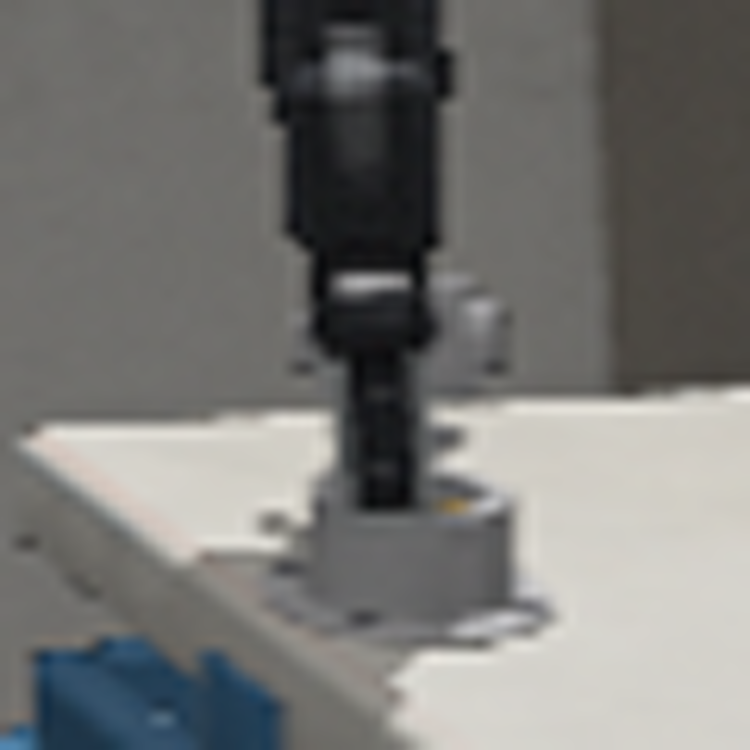

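Emit:
{"name": "drive_tool", "arguments": {
  "increments": [
    {"ax": 0, "ay": 0, "az": 0, "tx": 0, "ty": 0, "tz": -1, "claw": 7},
    {"ax": 0, "ay": 0, "az": 0, "tx": 0, "ty": 0, "tz": -2, "claw": 7},
    {"ax": 0, "ay": 0, "az": 0, "tx": 0, "ty": 0, "tz": -3, "claw": 7},
    {"ax": 0, "ay": 0, "az": 0, "tx": 0, "ty": 0, "tz": -3, "claw": 7},
    {"ax": 0, "ay": 0, "az": 0, "tx": 0, "ty": 0, "tz": -3, "claw": 7},
    {"ax": 0, "ay": 0, "az": 0, "tx": 0, "ty": 0, "tz": -3, "claw": 7},
    {"ax": 0, "ay": 0, "az": 0, "tx": 0, "ty": 0, "tz": 0, "claw": 7},
    {"ax": 0, "ay": 0, "az": 0, "tx": 0, "ty": 0, "tz": 0, "claw": 7},
    {"ax": 0, "ay": 0, "az": 0, "tx": 0, "ty": 0, "tz": 0, "claw": 7}
  ]
}}

```text
time: 25.4
tool_pos: [512.0, 40.6, 414.7]
tcp_rot: [[-0.936, 0.353, -0.001], [0.353, 0.936, -0.0], [0.001, -0.001, -1.0]]
ft_force: [-1.0, 0.1, -1.0]
opening: 0.818
```

Run:
```python
from cloud import *
np.set_printoptions(precision=3,suppress=True,linewidth=150)
o=observe();print(o['time'],o['ft_force'],o['qvel'],o['tool_pos'])
p,d=snap('scene','scene10')
a=cv2.imread('pics/scene10.png')
cv2.imwrite('pics/c10.png',cv2.resize(a[80:300,200:400],(720,792)[:2] if 0 else (545,600),interpolation=cv2.INTER_CUBIC))
cv2.imwrite('pics/c11.png',cv2.resize(a[90:150,240:300],(600,600),interpolation=cv2.INTER_CUBIC))
W=cloud('scene',d).reshape(-1,3)
m=(W[:,0]>475)&(W[:,0]<690)&(W[:,1]>-110)&(W[:,1]<185)&(W[:,2]>210)&(W[:,2]<252)&(np.hypot(W[:,0]-512,W[:,1]-40)>45)
q=W[m];A=np.c_[q[:,0]*np.cos(.054)+q[:,1]*np.sin(.054),q[:,1],np.ones(len(q))];print('lid slope',np.linalg.lstsq(A,q[:,2],rcond=None)[0])
```

```text
25.4 [-0.974  0.13  -0.984] [-0.     0.004 -0.017 -0.001 -0.    -0.001] [511.998  40.612 414.675]
lid slope [ -0.101   0.02  288.574]
```

View pics/c10.png

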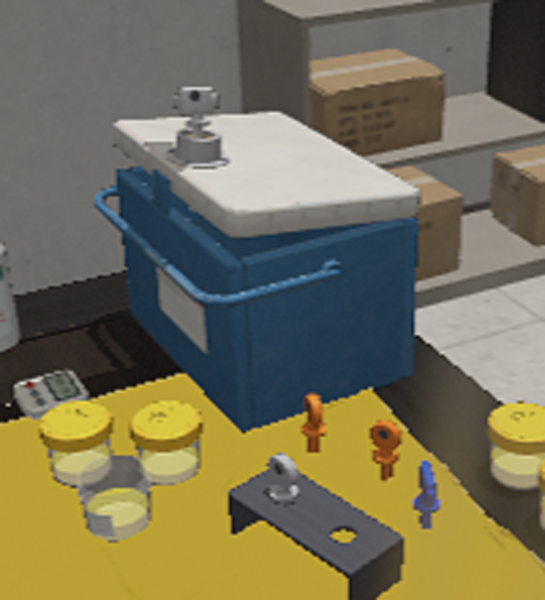

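View pics/c11.png

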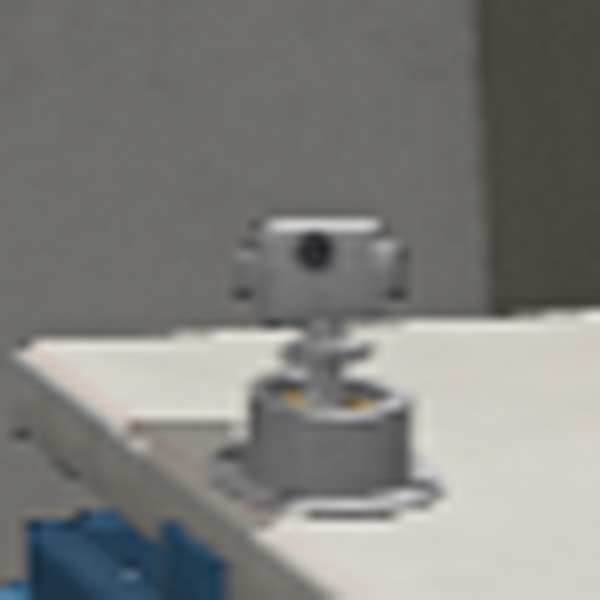

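Run:
```python
from cloud import *
import itertools
np.set_printoptions(precision=2,suppress=True,linewidth=150)
yaw=.054; Rz=np.array([[np.cos(yaw),-np.sin(yaw),0],[np.sin(yaw),np.cos(yaw),0],[0,0,1]])
L=np.array([511.4,39.6,0]); O=L-Rz@[-56,0,0]
def lidpt(x,y,z,th): # box-frame
    dx,dz=x-120,z-193
    c,s=np.cos(th),np.sin(th)
    return O+Rz@[120+dx*c+dz*s, y, 193-dx*s+dz*c]
a=cv2.imread('pics/scene10.png')
for th in(.10,.115,.13):
    g=[w2px('scene',lidpt(-56+22.5*np.cos(t),22.5*np.sin(t),246,th)) for t in np.linspace(0,6.28,40)]
    g=np.array(g); print(th,'rim cols',g[:,0].min(),g[:,0].max(),'rows',g[:,1].min(),g[:,1].max())
    for h in(7,10,13):
        col=np.array([w2px('scene',lidpt(-56+12.5*np.cos(t),12.5*np.sin(t),246+h+z,th)) for t in np.linspace(0,6.28,40) for z in(0,5)])
        top=w2px('scene',lidpt(-56,0,246+h+38,th)); print('  h',h,'collar rows',col[:,1].min(),col[:,1].max(),'bow top',top[1])
p=np.load('pics/scene10.npz')['p'].astype(int)
for v in range(108,134): print(v,p[v,260:284].mean(1))
```

```text
0.1 rim cols 264.4805824046599 280.9148886250446 rows 127.15690872038067 131.98552373678046
  h 7 collar rows 123.98688450703563 128.3899967547081 bow top 113.37894614544382
  h 10 collar rows 122.92653359427601 127.31691231896656 bow top 112.28075763533276
  h 13 collar rows 121.86362264152532 126.24119274057446 bow top 111.17985577178935
0.115 rim cols 264.76889223695895 281.20683701271815 rows 126.25052407080702 130.99003892404852
  h 7 collar rows 123.04789381215139 127.40734658821111 bow top 112.38238293431175
  h 10 collar rows 121.98469073152002 126.33113470074099 bow top 111.28162830909386
  h 13 collar rows 120.91896218637791 125.2523224691731 bow top 110.17819843481513
0.13 rim cols 265.0724355038518 281.51040689899116 rows 125.33659711149683 129.99912556851154
  h 7 collar rows 122.10466785567966 126.42725296407939 bow top 111.39243037057881
  h 10 collar rows 121.03823440376452 125.34822145810386 bow top 110.28943497251949
  h 13 collar rows 119.96930850389505 124.26662608894136 bow top 109.18380412345891
108 [108.67 108.33 106.33 107.33 109.67 109.   108.67 108.   107.67
[... 3764 characters left out ...]

130 [207.67 207.33 207.33 210.   176.33  84.67 103.33 120.67 124.   135.   140.67 130.67 129.67 119.    96.33 102.33 134.67 149.33 175.33 182.67 141.33
 174.   207.   205.67]
131 [210.   210.67 209.67 212.   179.    88.33  98.33 100.33 100.67 109.   132.   151.67 159.33 171.67 179.   173.67 170.33 153.33 119.    86.33  94.67
 174.67 207.33 204.67]
132 [133.67 132.   131.33 161.33 152.67  88.    97.   100.67 103.33 105.   107.67 107.33 106.33 106.33 104.67  98.67  91.33  93.    95.67  89.67  99.33
 176.67 208.33 205.  ]
133 [138.67 138.67 137.67 165.   156.33  91.    99.   102.33 102.33 106.67 110.33 109.   108.67 107.67 106.67 105.33 103.67  99.67  95.67  89.67 101.33
 180.33 211.33 208.67]
```

Run:
```python
from cloud import *
np.set_printoptions(precision=0,suppress=True,linewidth=170)
yaw=.054; Rz=np.array([[np.cos(yaw),-np.sin(yaw),0],[np.sin(yaw),np.cos(yaw),0],[0,0,1]])
L=np.array([511.4,39.6,0]); O=L-Rz@[-56,0,0]
def lidpt(x,y,z,th):
    dx,dz=x-120,z-193
    c,s=np.cos(th),np.sin(th)
    return O+Rz@[120+dx*c+dz*s, y, 193-dx*s+dz*c]
for f,th,hs in(('scene6',0.,(4,7)),('scene8',.025,(7,10)),('scene10',.102,(7,10))):
    p=np.load(f'pics/{f}.npz')['p'].astype(int)
    print(f)
    for h in hs:
        col=np.array([w2px('scene',lidpt(-56+12.5*np.cos(t),12.5*np.sin(t),246+h+z,th)) for t in np.linspace(0,6.28,40) for z in(0,5)])
        print('  h',h,'collar rows',col[:,1].min(),col[:,1].max(),'bow top',w2px('scene',lidpt(-56,0,246+h+38,th)))
    g=np.array([w2px('scene',lidpt(-56+22.5*np.cos(t),22.5*np.sin(t),246,th)) for t in np.linspace(0,6.28,40)]);print('rim',g[:,1].min(),g[:,1].max())
    for v in range(116 if f!='scene10' else 124,142): print(v,p[v,258:286].mean(1))
```

```text
scene6
  h 4 collar rows 131.28051347047693 136.1277656365933 bow top (np.float64(270.02597270666956), np.float64(121.23836593167329))
  h 7 collar rows 130.24973343320704 135.08557896309077 bow top (np.float64(269.9456360979372), np.float64(120.1683660070276))
rim 133.12771812063085 138.8105445602228
116 [110. 108. 108. 109. 110. 113.  87.  14.  27.  39.  41.  43.  42.  43.  32.  16.  88. 116. 110. 108. 109. 109. 108. 108. 107. 107. 108. 106.]
117 [109. 108. 109. 109. 109. 112.  87.   6.  25.  37.  37.  39.  40.  37.  29.  20.  13.  79. 111. 108. 109. 108. 108. 108. 108. 106. 107. 106.]
118 [109. 110. 110. 110. 109. 112.  87.  25.  20.  28.  29.  30.  25.  26.  23.  17.  20.  83. 111. 109. 108. 107. 109. 108. 108. 107. 106. 104.]
119 [108. 109. 110. 107. 107. 110. 115.  89.  16.  21.  21.  25.  24.  21.  21.  18.  85. 115. 109. 107. 108. 109. 109. 108. 108. 107. 106. 107.]
120 [109. 110. 108. 108. 109. 110. 112.  85.  35.  36.  10.  14.  12.  16.  34.  58.  94. 112. 108. 107. 110. 110. 110. 109. 108. 107. 106. 106.]
121 [109. 109. 109. 110. 108. 109. 111. 114. 110.  78.  21.  23.  2
[... 9331 characters left out ...]
 119. 106.  96. 100. 102. 104. 105. 108. 108. 106. 105. 102. 102. 100.  98.  93.  86.  94. 161. 191. 193. 206. 211.]
138 [125. 135. 132. 114. 112. 120. 121. 111. 105. 104. 102. 102. 104. 105. 104. 103. 101.  99.  97.  95.  93.  91.  97. 108. 111. 147. 194. 210.]
139 [108. 121. 134. 139. 124. 104. 115. 122. 123. 107.  86.  92. 102. 113. 112. 109. 105. 107. 107. 131. 149. 176. 198. 182. 159. 133. 174. 211.]
140 [107. 107. 117. 131. 139. 139. 130. 114. 107. 109. 126. 165. 185. 185. 187. 193. 198. 197. 192. 184. 181. 171. 160. 140. 132. 187. 213. 211.]
141 [107. 108. 108. 113. 127. 138. 139. 136. 136. 139. 168. 189. 159. 111. 112. 106. 105. 103. 108. 110. 104. 152. 199. 212. 211. 210. 209. 209.]
```

Emit:
{"name": "drive_tool", "arguments": {
  "increments": [
    {"ax": 0, "ay": 0, "az": 0, "tx": 4, "ty": 0, "tz": 0, "claw": 7},
    {"ax": 0, "ay": 0, "az": 0, "tx": 4, "ty": 1, "tz": 0, "claw": 7},
    {"ax": 0, "ay": 0, "az": 0, "tx": 4, "ty": 3, "tz": 0, "claw": 7},
    {"ax": 0, "ay": 0, "az": 0, "tx": 0, "ty": 4, "tz": 0, "claw": 7},
    {"ax": 0, "ay": 0, "az": 0, "tx": 0, "ty": 0, "tz": 0, "claw": 7}
  ]
}}

```text
time: 25.95
tool_pos: [428.0, 160.9, 413.9]
tcp_rot: [[-0.937, 0.348, -0.002], [0.348, 0.937, 0.001], [0.002, 0.0, -1.0]]
ft_force: [0.1, 0.3, 0.0]
opening: 0.819
```

Run:
```python
from cloud import *
np.set_printoptions(precision=1,suppress=True,linewidth=150)
for n,k in(('scene',12),('top',12)):
    S=[vision.snapshot(n) for i in range(k)]
    im=np.mean([s[0].astype(float) for s in S],0); d=np.median([s[1] for s in S],0)
    np.savez(f'pics/fin_{n}.npz',p=im,d=d)
    W=cloud(n,d)
    if n=='scene':
        print('rows z along key column'); 
        for v in range(109,136): print(v,W[v,268:277:2,2],W[v,272])
    else:
        f=W.reshape(-1,3); m=(np.hypot(f[:,0]-515,f[:,1]-40)<35)&(f[:,2]>255); idx=np.where(m)[0]
        print(np.c_[idx%640,idx//640,f[m]])
    y,x=(90,240) if n=='scene' else (190,205)
    cv2.imwrite(f'pics/f_{n}.png',cv2.resize(im[y:y+50,x:x+60][:,:,::-1].astype(np.uint8),(720,600),interpolation=cv2.INTER_CUBIC))
print(observe()['time'],observe()['tool_pos'])
```

```text
rows z along key column
109 [-153.3 -153.1 -156.7 -157.1 -158.8] [1093.3 1561.4 -156.7]
110 [-159.3 -159.2 -161.8 -162.6 -167.2] [1090.8 1556.  -161.8]
111 [-166.3 -166.8 -168.8 -170.7 -174.2] [1090.5 1556.6 -168.8]
112 [309.9 310.8 310.3 310.1 310. ] [521.6  46.5 310.3]
113 [308.2 307.9 308.5 308.3 308.4] [520.3  43.6 308.5]
114 [305.6 305.4 305.7 305.7 305.1] [520.1  43.7 305.7]
115 [302.7 303.1 303.2 302.7 303.1] [519.6  42.9 303.2]
116 [300.4 300.5 300.5 300.4 300. ] [519.4  42.8 300.5]
117 [297.8 297.4 297.5 297.7 297.6] [519.4  43.5 297.5]
118 [295.1 295.1 295.1 295.2 295. ] [518.8  42.4 295.1]
119 [292.6 292.3 292.3 292.4 292.2] [518.6  42.5 292.3]
120 [289.5 289.8 289.8 289.5 289.8] [518.1  41.7 289.8]
121 [287.1 287.  287.  287.  286.9] [518.   41.8 287. ]
122 [284.  284.1 284.7 284.3 230.8] [517.2  40.3 284.7]
123 [233.7 281.4 282.  281.6 231.4] [516.9  40.1 282. ]
124 [278.  278.7 279.7 278.6 278.9] [516.1  38.6 279.7]
125 [276.6 278.7 279.  277.9 276.7] [513.7  32.7 279. ]
126 [235.8 275.6 276.2 275.6 232.5] [513.6  33.  276.2]
127 [267.  265.4 271.6 271.1 264.5] [515.2  37.8 271.6]
128 [264.4 263.1 268.4 268.3 262.2] [515.4  38.9 268.4]
129 [261.9 259.8 266.  266.1 259.5] [514.7  37.6 266. ]
130 [268.1 267.8 262.9 262.9 259.1] [514.8  38.4 262.9]
131 [266.  266.7 266.5 266.3 265.3] [508.2  21.3 266.5]
132 [263.2 263.7 263.7 263.6 262.6] [507.9  21.1 263.7]
133 [260.8 261.1 261.1 261.3 259.8] [507.6  20.7 261.1]
134 [257.7 258.7 258.5 258.2 257.8] [507.1  20.1 258.5]
135 [254.9 255.7 256.4 255.7 254.3] [506.2  18.2 256.4]
[[219.  198.  541.2  43.4 304.9]
 [220.  198.  541.   40.5 305.6]
 [221.  198.  541.3  38.4 302.8]
 ...
 [226.  215.  497.4  33.3 258.8]
 [227.  215.  497.6  31.2 255.3]
 [223.  216.  495.   42.6 255.4]]
27.15 [428.3 157.8 415.4]
```

View pics/f_scene.png

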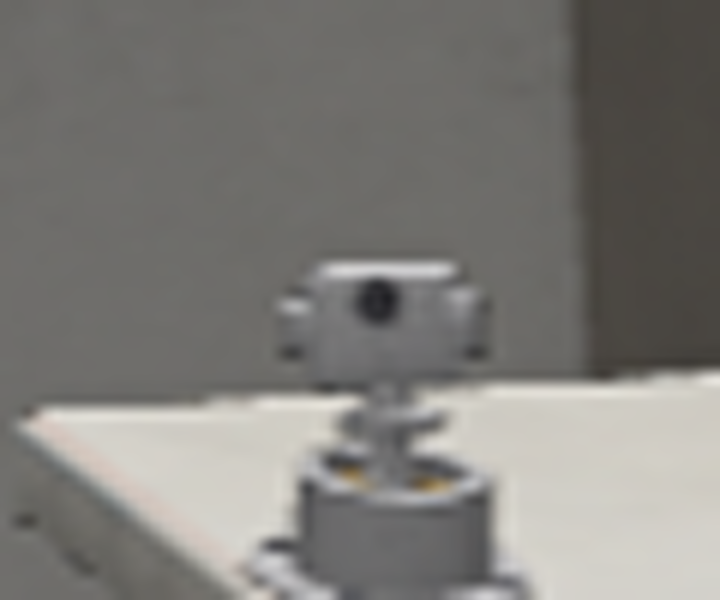

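View pics/f_top.png

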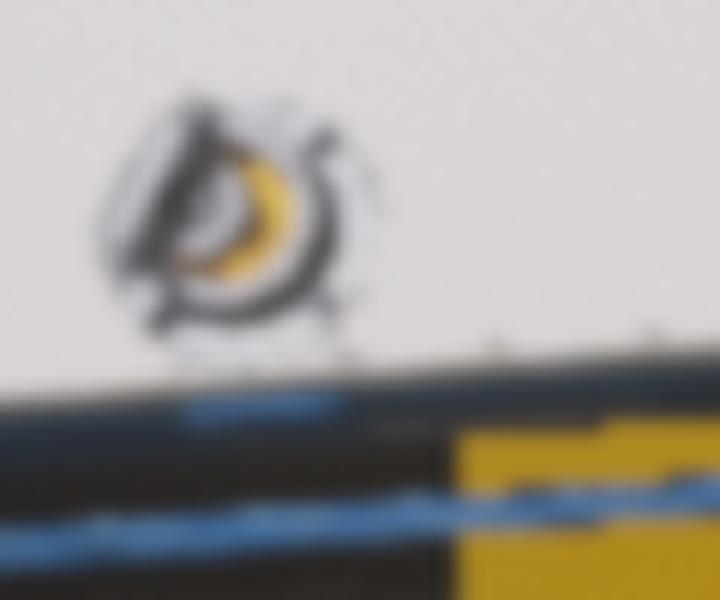

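```bash
python3 -c "
from plant import r,observe
print(observe()['ft_force'],r.close_job())"
```

```text
the job is handed in; nothing more can be done
[ 1.11636419 -0.28512726 -0.35362179] None
```

The square key is standing in the lock, the lock has let go and the lid stands ajar; I handed the job in at about 27 s of the 69 s allowed.

**What I did:** I took the silver winged square key from the stand. I felt for the hole at about 4–6 N; the key dropped in at about 0.22 rad in the world frame. I pushed it home until it sank the sprung core (7 N), then turned it counterclockwise to about 1.15 rad relative to the lid. I eased it up until the lid followed, let go and moved the arm clear.

**Last checks:**
- **Lid:** the fitted slope is about 0.10 rad, and the lock rim has risen about 20 mm, which corresponds to about 0.115 rad. Both fit the expected 0.10–0.13 rad, but they do not agree exactly.
- **Key depth:** the final depth picture puts the collar 6.5–8.5 mm above the rim, where fully home is 7 mm. An earlier pixel-only estimate read 8–11 mm, so there is about 1.5–3 mm of disagreement. I trusted the averaged depth reading and did not press the key again.
- **Surroundings:** the triangular key is still in the stand. The cups, the loose orange and blue keys and the stand look undisturbed in the final view. I did not check the cassettes separately at the end. The wrist force was close to zero, so the robot was touching nothing.

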